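# Pull the middle tray for weighing and shut the tray carrier's keeper bar

## Robot

A 6-joint arm with a two-finger parallel gripper is mounted at the origin on the work surface. World frame = base frame: x ahead of the robot, y to its left, z up, the work surface at z = 0. Lengths are in m, angles in rad, forces in N, time in s.
With the tool pointing down it reaches from about 0.375 to 0.9 m from the base axis. Payload 3.1 kg.
Tool frame: the origin (TCP) lies at the very end of the fingers, on their centre line; the grasp point (between the pads) lies 19 mm behind it; z points along the fingers, y is the direction in which the jaws open and shut (so a half turn about z gives the same grasp; the last joint's range is limited). The gripper opens to 87 mm and grips with 3 to 60 N. Pads are 19 mm wide; open, the fingers measure 117 mm over their backs; the gripper's body (75 mm by 190 mm) begins 51 mm behind the grasp point.
Start: joints at [1.111, 0.527, 1.433, -0, 1.181, -0.178], TCP at [0.173, 0.601, 0.223] pointing down, gripper open.
Joint ranges: [-3.08, 3.08], [-0.75, 2.2], [0.22, 2.44], [-1.43, 4.57], [0, 2.65], [-2.85, 2.85]. Speed limits (rad/s): [2.79, 2.79, 3.14, 3.14, 3.14, 3.14].

## Interface

Orientations are given as a unit quaternion [x, y, z, w].
In Python, from rig import robot gives the robot as it stands. The module is installed in compiled form; this text tells all that it offers.
- The arm moves only by the tool carry_out, never from a script. Its argument "series" is a list of rows, each a list of 7 numbers: the shift along the tool's x, y, z in mm, then the turn, a rotation vector about the tool's x, y, z in degrees, then the gripper command: -1 is shut, 1 is fully open, values between are in proportion. In form: [[tx, ty, tz, rx, ry, rz, claw], ...]. A call has 1 to 8 rows; each row is the pose to reach, as a shift and turn from the pose measured when the call began, along the tool's axes at that moment; what a row does not reach only later rows make up. A row lasts 1/8 s, in which the tool goes at most 62.5 mm and 10.7 degrees, less where a joint would pass 70% of its speed; a pose out of reach is approached as far as the arm can. A call with a gripper value outside its range is refused whole. The fingers move at their own pace and stop on an object; "force" is the grip in N (left out, the last holds). Time passes only in rows, so rows that repeat a pose let the fingers close. It gives the time, the measured TCP pose, the force and the opening at its end, in the units of the state.
- robot.get_obs(): the state, without advancing time (a new reading comes with each control period).
- robot.camera(name): name is "scene" or "top" or "wrist"; returns a dict with "pixels" (400x640x3 uint8, red, green, blue), "fx", "fy", "cx", "cy" (pixels), "position" and "attitude" of the camera in the world. Camera axes: x right, y down, z forward; pixel columns grow to the right and rows downward; lengths in m; the calibration is good to about 2 mm. The wrist camera is an equidistant fisheye: a pixel r from the principal point sees the ray r / f radians off the axis. A picture is of the moment at which its call begins. There is no depth.
- robot.hand_in(): hands the job in, once; it reports no verdict.
The state is a dict: "time": time; "q": joint angles; "joint_velocities": joint speeds; "joint_torque": joint torques, N m; "position": TCP position; "tool_rot": TCP orientation; "ft_force": force on the tool from outside, world axes, zero at the start; "moment": the same for the moment, N m; "grip_width": finger opening in m.
Only numpy, scipy, OpenCV 4.12 (cv2) and the standard library are available. Lean on these libraries where they do the work, as an engineer would, in place of code of your own. Each camera call takes 0.05 s, during which the arm holds its last target.

## Task

Three small trays of marzipan sweets are stacked in the carrier under its carrying handle. Take out the middle tray and stand it in the middle of the scale's platform, with the upper tray put back squarely and fully seated on the lower one in the carrier (the marble slab is free to park a tray on); then swing the upright keeper bar down across the front until it snaps fully home in its catch. Keep the trays level and set them down gently, don't force the bar once it is home, and leave the other things on the table where they are.

Things in the scene. Friction and masses are not known exactly. Their poses are not given: they have to be found in the camera images.
- carrier: Aluminium tray carrier, fixed. Origin on the table under the middle of the tray stack; x from its open front, which looks to the robot's right (world -y, give or take 15 degrees), to its rear, y to its left, z up. Base 170 x 300 mm (x -100 to 70), top at z = 12 mm; the lower tray stands on it, centred. Front posts at x -69 to -98: hinge y = 104 to 126, 80 tall; catch y = -82 to -150, 83 tall.
- carry_handle (a point): Middle of the carrying handle, a 12 mm bar along carrier y with a 24 mm thick sleeve, right over the stack's middle, 268 mm above the table; legs at carrier x = 0, y = +-137 mm. An upright gripper does not fit beneath: come in leaning back to the front by 25 to 40 degrees, grip a tray across its 60 mm width, lift it over 4 mm and draw it out to the front.
- tray_upper_mid (a point): Upper tray, white plastic, round sweets with an almond; 100 (x) x 60 (y) x 42 mm tall, 0.11 to 0.23 kg, open top. Rim band 16 mm deep, walls below it 1 mm further in. Its foot (85 x 45, 4 mm deep) drops 4 mm into the mouth (90 x 50) of the tray below, 2.5 mm play a side: stacked trays are 38 mm apart in height. This point: its centre, 21 mm above its underside; z up.
- tray_middle_mid (a point): Middle tray, white plastic, finger-shaped sweets; 100 (x) x 60 (y) x 42 mm tall, 0.11 to 0.23 kg, open top. Rim band 16 mm deep, walls below it 1 mm further in. Its foot (85 x 45, 4 mm deep) drops 4 mm into the mouth (90 x 50) of the tray below, 2.5 mm play a side: stacked trays are 38 mm apart in height. This point: its centre, 21 mm above its underside; z up.
- tray_lower_mid (a point): Lower tray (stays), white plastic, cone-shaped sweets; 100 (x) x 60 (y) x 42 mm tall, 0.11 to 0.23 kg, open top. Rim band 16 mm deep, walls below it 1 mm further in. Its foot (85 x 45, 4 mm deep) drops 4 mm into the mouth (90 x 50) of the tray below, 2.5 mm play a side: stacked trays are 38 mm apart in height. This point: its centre, 21 mm above its underside; z up.
- keeper (a joint): Angle of the keeper bar, rad: 0 = level, home; 1.57 = upright; it grows as the bar swings up and out to carrier +y. The hinge is stiff and stays at any angle (0.12 N m). From about 0.09 down the bar's end rides over a spring ball: this takes some 15 N at the knob; past 0.04 the ball snaps over the end and holds it. Hard stop at 0; below 0.02 it is home.
- keeper_pivot (a point): Pivot of the keeper bar (axis along carrier x), 89 mm in front of, 115 mm left of the carrier's origin, 62 mm up. The bar is flat steel, 8 mm (carrier x) by 16 mm, reaching 221 mm from the pivot; it swings in the plane of the carrier's front. Axes as the carrier's.
- keeper_knob (a point): Centre of the grip knob on the keeper bar: black, round, 18 mm across, axis parallel to the pivot, standing 36 mm out from the bar's front face. This point lies on its axis, 165 mm along the bar from the pivot and 27 mm in front of the bar's middle plane; 62 mm above the table when home.
- keeper_catch (a point): Where the end of the keeper bar lies when home, beside the spring ball, 62 mm above the table.
- scale_pan (a point): Centre of the top of the scale's square steel platform, 150 x 150 mm, 45 mm above the table; z up. The grey scale (170 mm wide, fixed) reaches 148 mm to its front (its -x), with a blank display.
- slab_top (a point): Centre of the top of the empty marble slab, 170 (x) x 140 (y) mm, 18 mm above the table, fixed; free for parking a tray. Scale and slab stand left and right of the carrier, either way round.
- jar: Bystander, loose: low amber glass jar with a steel lid, 64 mm across, 85 mm tall; origin under its centre
- cutter: Bystander, loose: round steel pastry cutter (a ring), 60 mm across, 35 mm tall; origin under its centre
- stick: Bystander, loose: wooden modelling stick with a white tip, lying, about 140 mm long and 12 mm thick; origin under the middle of the wood
- cases: Bystander, loose: small stack of brown paper praline cases, 54 mm across, 61 mm tall; origin under its centre
Things that resemble listed ones, but are neither listed nor needed, are in the scene too. Leave any purple or yellow look-alike of the part that bears tray_middle_mid alone.

How it is judged:
By the outcome, as a careful person would: the job done as asked, in the order asked, and still so for the second after the job is handed in, with the robot touching nothing.
It also fails if it takes over 72 s, if anything falls off the work surface, if the arm or the gripper's body presses on something with over 40 N, if the wrist force passes 120 N, or if a joint passes its speed limit or range.

## Working session

There is one attempt and no reset: what is moved stays moved. The work goes in short steps, Python scripts to look and compute and a tool call to move; the robot and the scene stay as the last step left them, time stands still between calls to the robot, and variables do not carry over. Pictures are saved under pics/ and viewed, and the job is handed in when it is done.

Besides the shell and the picture viewer there is one more tool, called after "Emit:" as name(argument=value, ...) on one line, values as JSON. carry_out: Moves the arm, as the interface text tells. Its arguments: {"type":"object","properties":{"series":{"type":"array"},"force":{"type":"number"}},"required":["series"]}

```bash
mkdir -p pics
python3 - <<'E'
from rig import robot
import cv2
print(robot.get_obs())
for n in ["scene","top","wrist"]:
    c=robot.camera(n); cv2.imwrite(f"pics/{n}0.png",c["pixels"][:,:,::-1])
    print(n,{k:c[k] for k in c if k!="pixels"})
E
```

```text
{'time': 0.0, 'q': array([ 1.11153123e+00,  5.28447122e-01,  1.43387431e+00, -1.07843062e-05,
        1.18140948e+00, -1.78476241e-01]), 'joint_velocities': array([-0.0016406 ,  0.00010515,  0.00098944, -0.0008198 ,  0.00078396,
       -0.00086822]), 'joint_torque': array([ 2.28512454e-04, -4.40047252e+01, -1.76592779e+01,  6.33102749e-02,
        5.83349273e-02, -1.72621135e-04]), 'position': array([0.17283128, 0.59987708, 0.22159225]), 'tool_rot': array([ 1.39931561e-01,  9.90160601e-01, -1.01679360e-03, -3.30429682e-04]), 'ft_force': array([-0.45524121,  0.68642986,  0.22909104]), 'moment': array([-0.01476293,  0.06676592, -0.11932992]), 'grip_width': 0.08741578157094332}
scene {'fx': 517.3499868196565, 'fy': 517.3499868196565, 'cx': 321.02640675848176, 'cy': 194.48700260471398, 'position': array([ 1.28851783, -0.48085582,  1.21883034]), 'attitude': array([ 0.82651325,  0.44563079, -0.16956303, -0.29922803])}
top {'fx': 397.5672113216481, 'fy': 397.5672113216481, 'cx': 319.89646780885363, 'cy': 201.02961753097895, 'position': array([ 0.42701962, -0.00559305,  1.24174341]), 'attitude': array([ 0.71402665, -0.69864822,  0.03717849, -0.02596856])}
wrist {'fx': 309.70691628693146, 'fy': 309.70691628693146, 'cx': 318.4136700093018, 'cy': 195.00288457109906, 'position': array([0.09926923, 0.62122452, 0.38271188]), 'attitude': array([0.79097673, 0.59528803, 0.0841546 , 0.11360452])}
```

View pics/scene0.png

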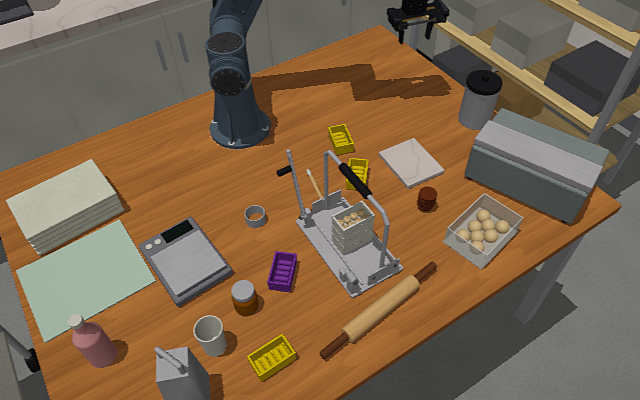

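View pics/top0.png

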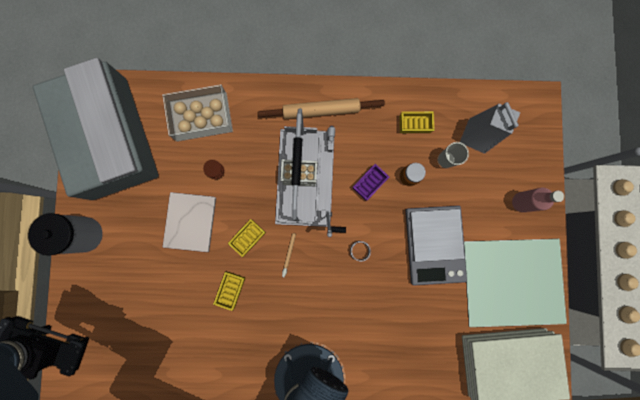

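View pics/wrist0.png

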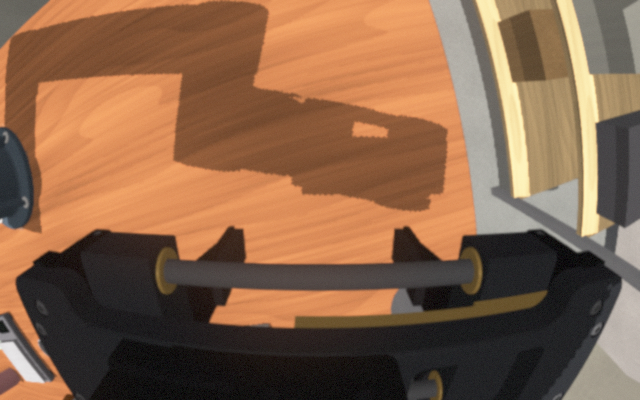

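The scene view shows the carrier at about (345,225), the scale at (188,262) and the slab at (411,160). In the top view they are at (305,175), (437,240) and (190,222). The keeper knob is at about (338,230) in the top view.

```bash
cat > h.py <<'E'
from rig import robot
import numpy as np, cv2
from scipy.spatial.transform import Rotation as R
def ray(c,u,v):
    x=(u-c["cx"])/c["fx"];y=(v-c["cy"])/c["fy"]
    d=R.from_quat(c["attitude"]).apply([x,y,1.]); return np.array(c["position"]),d/np.linalg.norm(d)
def onz(c,u,v,z):
    p,d=ray(c,u,v); return p+d*(z-p[2])/d[2]
def proj(c,P):
    q=R.from_quat(c["attitude"]).inv().apply(np.atleast_2d(P)-c["position"])
    return np.c_[c["cx"]+c["fx"]*q[:,0]/q[:,2],c["cy"]+c["fy"]*q[:,1]/q[:,2]]
def tri(c1,p1,c2,p2):
    a,d=ray(c1,*p1);b,e=ray(c2,*p2)
    s=np.linalg.lstsq(np.c_[d,-e],b-a,rcond=None)[0]
    A=a+s[0]*d;B=b+s[1]*e
    return (A+B)/2,np.linalg.norm(A-B)
def crop(c,u0,v0,u1,v1,k,fn):
    im=c["pixels"][v0:v1,u0:u1,::-1]
    cv2.imwrite(fn,cv2.resize(im,None,fx=k,fy=k,interpolation=cv2.INTER_CUBIC))
E
python3 - <<'E'
from h import *
import pickle
s=robot.camera("scene");t=robot.camera("top")
pickle.dump((s,t),open("c0.pkl","wb"))
crop(s,260,140,420,300,5,"pics/sA.png") if 0 else crop(s,265,140,415,300,3.7,"pics/sA.png")
crop(t,260,95,360,245,4,"pics/tA.png")
a=t["pixels"]
crop(t,150,180,260,320,4,"pics/tB.png"); crop(t,390,195,480,295,5,"pics/tC.png")
E
```

```text
(no output)
```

View pics/sA.png

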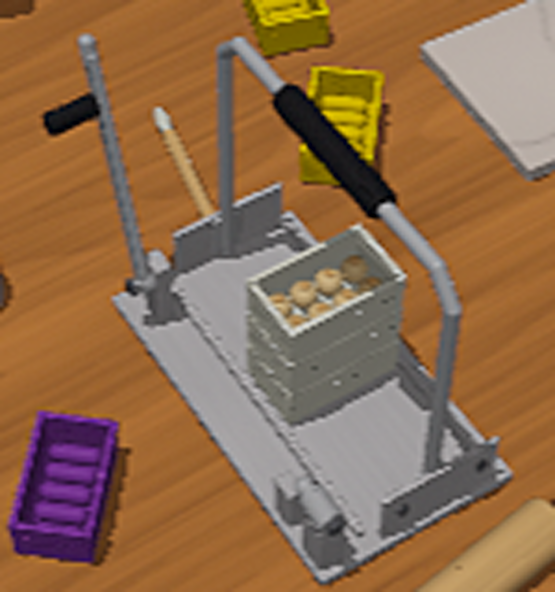

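View pics/tA.png

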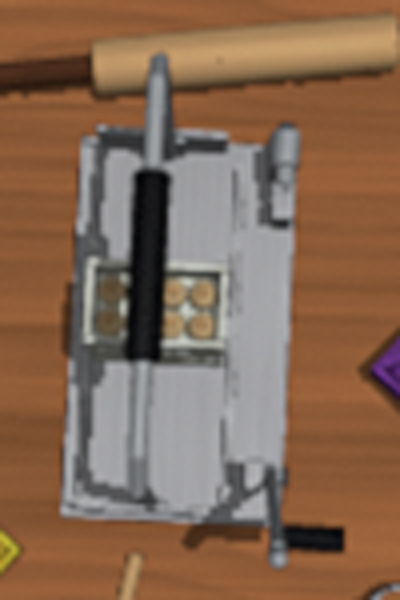

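View pics/tC.png

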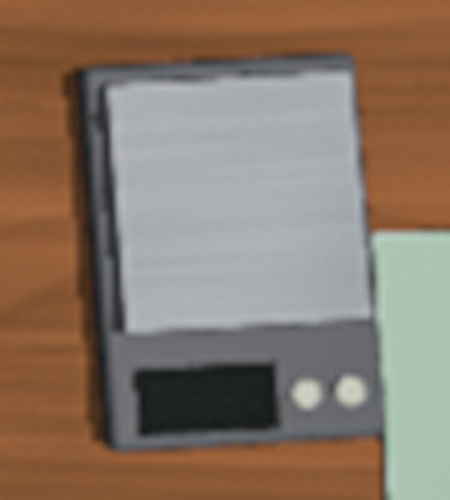

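View pics/tB.png

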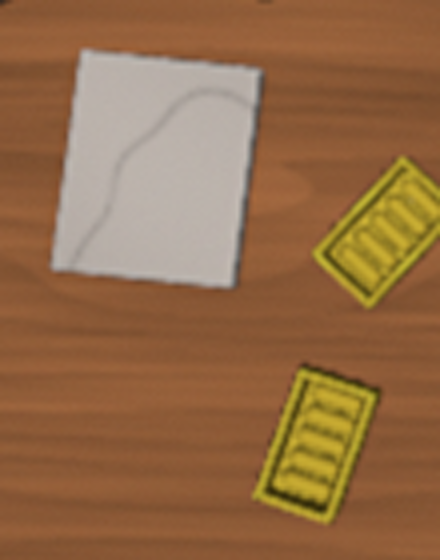

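```bash
cat > m.py <<'E'
from h import *
import pickle
s,t=pickle.load(open("c0.pkl","rb"))
def fit(model,world):
    # 2D rigid
    m=np.array(model)[:,:2];w=np.array(world)[:,:2]
    mc=m.mean(0);wc=w.mean(0)
    H=(m-mc).T@(w-wc);a=np.arctan2(H[0,1]-H[1,0],H[0,0]+H[1,1])
    Rm=np.array([[np.cos(a),-np.sin(a)],[np.sin(a),np.cos(a)]])
    o=wc-Rm@mc; res=w-(m@Rm.T+o)
    return o,np.degrees(a),np.abs(res*1000).round(1).tolist()
T=lambda u,v,k,u0,v0:(u0+(u+.5)/k-.5,v0+(v+.5)/k-.5)
# carrier base
px=[(62,515),(268,522),(295,145),(82,137)]; mod=[(.07,.15),(-.1,.15),(-.1,-.15),(.07,-.15)]
print("base top",fit(mod,[onz(t,*T(u,v,4,260,95),.012) for u,v in px]))
px=[(83,345),(220,350),(228,264),(86,258)]; mod=[(.05,.03),(-.05,.03),(-.05,-.03),(.05,-.03)]
print("tray top",fit(mod,[onz(t,*T(u,v,4,260,95),.130) for u,v in px]))
px=[(291,333),(249,280),(361,228),(406,276)];mod=[(-.05,-.03),(-.05,.03),(.05,.03),(.05,-.03)]
print("tray scene",fit(mod,[onz(s,*T(u,v,3.7,265,140),.130) for u,v in px]))
px=[(322,582),(113,298),(290,210),(512,477)];mod=[(-.1,-.15),(-.1,.15),(.07,.15),(.07,-.15)]
print("base scene",fit(mod,[onz(s,*T(u,v,3.7,265,140),.012) for u,v in px]))
px=[(126,332),(369,318),(352,70),(105,85)];mod=[(-.075,.075),(-.075,-.075),(.075,-.075),(.075,.075)]
print("pan",fit(mod,[onz(t,*T(u,v,5,390,195),.045) for u,v in px]))
px=[(52,270),(236,288),(263,68),(80,50)];mod=[(-.085,.07),(-.085,-.07),(.085,-.07),(.085,.07)]
print("slab",fit(mod,[onz(t,*T(u,v,4,150,180),.018) for u,v in px]))
print("knob tri",tri(t,T(310,537,4,260,95),s,T(71,113,3.7,265,140)))
for n,(u,v,z) in dict(jar=(412,173,.085),cutter=(360,251,.035),cases=(214,170,.061),stick1=(284,275,.012),stick2=(293,234,.012)).items(): print(n,onz(t,u,v,z).round(3))
E
python3 m.py
```

```text
base top (array([0.6134021 , 0.04267578]), np.float64(88.21386279611156), [[0.6, 4.6], [2.8, 6.3], [0.5, 0.1], [2.7, 1.8]])
tray top (array([0.61151765, 0.04090157]), np.float64(88.75357904322746), [[1.4, 1.3], [0.5, 2.2], [1.1, 0.8], [0.8, 0.2]])
tray scene (array([0.61562085, 0.04112023]), np.float64(87.77603755551402), [[2.6, 1.9], [1.7, 1.3], [3.3, 3.1], [2.4, 0.1]])
base scene (array([0.6161512 , 0.04002699]), np.float64(88.34453162971509), [[0.8, 1.7], [1.2, 0.8], [0.9, 0.6], [0.5, 1.9]])
pan (array([ 0.44046289, -0.37927318]), np.float64(4.3434192372470415), [[0.6, 1.2], [0.5, 1.9], [0.0, 0.8], [1.1, 0.1]])
slab (array([0.46434095, 0.37496019]), np.float64(-4.292519727960877), [[0.7, 0.0], [0.4, 0.2], [0.6, 0.5], [0.4, 0.7]])
knob tri (array([ 0.44785038, -0.06684257,  0.21961255]), np.float64(0.0005850538812643388))
jar [ 0.62  -0.293  0.085]
cutter [ 0.387 -0.148  0.035]
cases [0.619 0.295 0.061]
stick1 [0.308 0.081 0.012]
stick2 [0.434 0.057 0.012]
```

Emit:
carry_out(series=[[-60,-40,-60,0,0,-10,1],[-120,-80,-110,0,-5,-20,1],[-170,-120,-160,0,-10,-20,1],[-220,-160,-190,0,-15,-20,1],[-260,-190,-200,0,-20,-20,1],[-300,-220,-200,0,-20,-20,1],[-300,-220,-200,0,-20,-20,1]])

```text
time: 1.12
position: [0.4008, 0.3043, 0.4232]
tool_rot: [-0.036, 0.984, -0.024, 0.171]
ft_force: [0.1, 0.1, -0.3]
grip_width: 0.0873
```

```bash
cat > log.py <<'E'
from h import *
import json
o=robot.get_obs()
L=[]
try: L=json.load(open("log.json"))
except Exception: pass
L.append({k:np.array(o[k]).tolist() for k in ["q","position","tool_rot","time"]})
json.dump(L,open("log.json","w"))
print(o["time"],np.round(o["q"],3),np.round(o["position"],4),"\n",R.from_quat(o["tool_rot"]).as_matrix().round(3),np.round(o["ft_force"],1),o["grip_width"])
E
python3 log.py
```

```text
1.125 [ 0.556  0.067  1.598 -0.226  1.206 -1.035] [0.4008 0.3043 0.4232] 
 [[-0.939 -0.062  0.339]
 [-0.079  0.996 -0.036]
 [-0.336 -0.06  -0.94 ]] [ 0.1  0.1 -0.3] 0.08727988676835516
```

Run:
```python
import json
L=json.load(open("log.json"))
L.insert(0,dict(q=[1.11153123e+00,5.28447122e-01,1.43387431e+00,-1.07843062e-05,1.18140948e+00,-1.78476241e-01],position=[0.17283128,0.59987708,0.22159225],tool_rot=[1.39931561e-01,9.90160601e-01,-1.01679360e-03,-3.30429682e-04],time=0))
json.dump(L,open("log.json","w"))
from h import *
import itertools
for s4,s5,s6 in itertools.product([1,-1],[1,-1],[1,-1]):
    Cs=[]
    for d in L:
        q=d["q"]
        M=R.from_euler("z",q[0])*R.from_euler("y",q[1]+q[2])*R.from_euler("z",s4*q[3])*R.from_euler("y",s5*q[4])*R.from_euler("z",s6*q[5])
        Cs.append(M.inv()*R.from_quat(d["tool_rot"]))
    print(s4,s5,s6,np.degrees((Cs[0].inv()*Cs[1]).magnitude()),Cs[0].as_rotvec().round(3))
```

```text
1 1 1 4.6848502761848545e-07 [-0.    -0.     1.571]
1 1 -1 98.20199476370459 [-0.    -0.     1.214]
1 -1 1 90.94055811550307 [1.423 2.05  0.724]
1 -1 -1 35.29309088833547 [1.726 1.726 0.571]
-1 1 1 25.887964314928894 [ 0.    -0.     1.571]
-1 1 -1 109.42173464515072 [ 0.    -0.     1.214]
-1 -1 1 93.77068378602915 [1.423 2.05  0.724]
-1 -1 -1 60.35870190908236 [1.726 1.726 0.571]
```

```bash
cat > kin.py <<'E'
from h import *
import json
from scipy.optimize import least_squares
Y=lambda a:R.from_euler("y",a); Z=lambda a:R.from_euler("z",a)
def rot(q): return Z(q[0])*Y(q[1]+q[2])*Z(q[3])*Y(q[4])*Z(q[5]+np.pi/2)
def fk(q,P):
    s,d1,L2,L3,d6,s4,a=P
    # s: lateral, s4: lateral at wrist (along q4-frame y)
    p=Z(q[0]).apply(np.array([a,s,d1])+Y(q[1]).apply([0,0,L2])+Y(q[1]+q[2]).apply([0,0,L3])+(Y(q[1]+q[2])*Z(q[3])).apply([0,s4,0]))
    return p+rot(q).apply([0,0,d6])
def fitP():
    L=json.load(open("log.json"))
    x0=np.array([.11,.2,.4,.4,.2,0,0])
    f=lambda P:np.concatenate([fk(d["q"],P)-d["position"] for d in L]+[1e-4*(P-x0)])
    r=least_squares(f,x0); return r.x, [np.round(1e3*(fk(d["q"],r.x)-d["position"]),1).tolist() for d in L]
lo=np.array([-3.08,-.75,.22,-1.43,0,-2.85]);hi=np.array([3.08,2.2,2.44,4.57,2.65,2.85])
def ik(p,Rt,P,q0s):
    out=[]
    for q0 in q0s:
        f=lambda q:np.concatenate([(fk(q,P)-p)*5,(rot(q).inv()*Rt).as_rotvec()])
        r=least_squares(f,np.clip(q0,lo+1e-3,hi-1e-3),bounds=(lo,hi))
        if r.cost<1e-7 and not any(np.abs(r.x-o).max()<.02 for o in out): out.append(r.x)
    return out
E
python3 - <<'E'
from kin import *
print(fitP())
E
```

```text
(array([ 1.11139867e-01,  2.35023149e-01,  5.13983332e-01,  3.97863452e-01,
        3.05478891e-01, -1.39878534e-04, -1.19187343e-02]), [[0.0, -0.0, 0.0], [-0.0, 0.0, -0.0]])
```

```bash
cat > tgt.py <<'E'
from kin import *
O=np.array([.6135,.041,0]);YAW=np.radians(88.2)
xc=np.array([np.cos(YAW),np.sin(YAW),0]);yc=np.array([-np.sin(YAW),np.cos(YAW),0]);zw=np.array([0,0,1.])
def orient(th,flip=1,base=None):
    th=np.radians(th); X=xc
    z=np.sin(th)*xc-np.cos(th)*zw; x=-flip*(np.cos(th)*xc+np.sin(th)*zw)
    return R.from_matrix(np.c_[x,np.cross(z,x),z])
def W(a,b,c): return O+a*xc+b*yc+c*zw
E
python3 - <<'E'
from tgt import *
P,_=fitP()
rng=np.random.default_rng(0)
q0s=[rng.uniform(lo,hi) for _ in range(40)]
for flip in (1,-1):
  for th in (25,32,40):
    for name,g in dict(up=W(-.01,0,.122),out=W(-.2,0,.13),low=W(0,0,.084)).items():
        Rt=orient(th,flip); p=g+Rt.apply([0,0,.019])
        for q in ik(p,Rt,P,q0s): print(flip,th,name,q.round(2))
E
```

```text
1 25 up [-0.33  0.66  1.62  0.48  1.05  2.56]
1 25 out [-0.6   0.73  1.45  0.39  1.23  2.39]
1 25 low [-0.31  0.71  1.64  0.51  0.98  2.53]
1 32 up [-0.38  0.69  1.62  0.59  1.12  2.46]
1 32 out [-0.64  0.77  1.42  0.47  1.32  2.33]
1 32 low [-0.36  0.74  1.64  0.62  1.05  2.42]
1 40 up [-0.43  0.73  1.61  0.69  1.21  2.36]
1 40 out [-0.68  0.82  1.39  0.54  1.43  2.28]
1 40 low [-0.41  0.78  1.63  0.72  1.14  2.32]
-1 25 up [-0.33  0.66  1.62  0.48  1.05 -0.58]
-1 25 out [-0.6   0.73  1.45  0.39  1.23 -0.75]
-1 25 low [-0.31  0.71  1.64  0.51  0.98 -0.61]
-1 32 up [-0.38  0.69  1.62  0.59  1.12 -0.68]
-1 32 out [-0.64  0.77  1.42  0.47  1.32 -0.81]
-1 32 low [-0.36  0.74  1.64  0.62  1.05 -0.72]
-1 40 up [-0.43  0.73  1.61  0.69  1.21 -0.78]
-1 40 out [-0.68  0.82  1.39  0.54  1.43 -0.87]
-1 40 low [-0.41  0.78  1.63  0.72  1.14 -0.82]
```

Emit:
carry_out(series=[[-10,-25,5,0,0,10.5,1],[-20,-50,10,0,0,21,1],[-30,-75,15,0,0,31,1],[-40,-100,20,0,0,42,1],[-50,-125,25,0,0,52,1],[-60,-150,30,0,0,63,1],[-70,-175,35,0,0,73,1],[-80,-205,40,0,0,84,1]])

```text
time: 2.12
position: [0.5022, 0.1043, 0.4247]
tool_rot: [0.633, 0.755, 0.097, 0.143]
ft_force: [0.3, 0.8, -0.6]
grip_width: 0.0869
```

```bash
cat >> tgt.py <<'E'
def rel(p,Rt):
    o=robot.get_obs();R0=R.from_quat(o["tool_rot"])
    sh=R0.inv().apply(np.array(p)-o["position"])*1000; tv=np.degrees((R0.inv()*Rt).as_rotvec())
    print("shift",sh.round(1),"turn",tv.round(2),"|",np.linalg.norm(sh).round(1),np.linalg.norm(tv).round(1))
E
python3 log.py
python3 - <<'E'
from tgt import *
P,e=fitP();print(P.round(4),e)
Rt=orient(33); rel(W(-.2,0,.30)+Rt.apply([0,0,.019]),Rt)
E
```

```text
2.125 [ 0.01   0.035  1.629 -0.043  1.133 -0.154] [0.5022 0.1043 0.4247] 
 [[-0.159  0.927  0.339]
 [ 0.983  0.181 -0.035]
 [-0.094  0.327 -0.94 ]] [ 0.3  0.8 -0.6] 0.08694642802018639
[ 1.109e-01  2.318e-01  5.153e-01  3.980e-01  3.034e-01 -1.000e-04
 -1.270e-02] [[0.2, -0.0, -0.0], [-1.0, -0.3, 0.1], [1.0, -0.1, -0.0]]
shift [-252.     5.9  176.9] turn [ -50.7    22.16 -153.53] | 307.9 163.2
```

Emit:
carry_out(series=[[-31,6,4,0,0,10.5,1],[-62,12,8,0,0,21,1],[-93,18,15,0,0,31,1],[-124,25,25,0,0,42,1],[-155,30,35,0,0,52,1],[-186,37,45,0,0,63,1],[-215,44,55,0,0,73,1],[-245,50,65,0,0,84,1]])

```text
time: 3.12
position: [0.6096, -0.1306, 0.4027]
tool_rot: [0.975, 0.137, 0.168, 0.042]
ft_force: [-0.3, 0.2, -1.2]
grip_width: 0.0869
```

```bash
python3 log.py
python3 - <<'E'
from tgt import *
Rt=orient(33); rel(W(-.2,0,.30)+Rt.apply([0,0,.019]),Rt)
E
```

```text
3.125 [-0.448  0.226  1.457  0.127  1.133  0.809] [ 0.6096 -0.1306  0.4027] 
 [[ 0.906  0.253  0.339]
 [ 0.281 -0.959 -0.035]
 [ 0.316  0.127 -0.94 ]] [-0.3  0.2 -1.2] 0.08693694087855897
shift [-44.4   1.6 111.5] turn [ 19.04 -42.04 108.62] | 120.0 118.0
```

Emit:
carry_out(series=[[-4,0,9,1.7,-3.7,9.5,1],[-8,0,18,3.4,-7.4,19,1],[-12,0,27,5,-11,28.5,1],[-15,0,36,6.7,-14.7,38,1],[-19,0,45,8.3,-18.4,47.5,1],[-22,1,54,10,-22,57,1],[-26,1,63,11.7,-25.7,66.5,1],[-30,1,72,13.3,-29.4,76,1]])

```text
time: 4.12
position: [0.6072, -0.1425, 0.3251]
tool_rot: [0.859, -0.484, -0.094, -0.143]
ft_force: [-0.1, 0.6, -0.5]
grip_width: 0.0874
```

```bash
python3 log.py
python3 - <<'E'
from tgt import *
Rt=orient(33); rel(W(-.18,0,.22)+Rt.apply([0,0,.019]),Rt)
E
```

```text
4.125 [-0.548  0.504  1.23   0.278  1.609  2.031] [ 0.6072 -0.1425  0.3251] 
 [[ 0.515 -0.857 -0.023]
 [-0.804 -0.492  0.335]
 [-0.299 -0.154 -0.942]] [-0.1  0.6 -0.5] 0.08738438964968061
shift [ 25.5  10.9 118.7] turn [  5.69 -12.53  32.31] | 121.9 35.1
```

Emit:
carry_out(series=[[6,3,28,1.4,-3,8,1],[12,5,56,2.8,-6.2,16,1],[19,8,88,4.3,-9.4,24,1],[25,11,119,5.7,-12.5,32.3,1],[25,11,119,5.7,-12.5,32.3,1]])

```text
time: 4.75
position: [0.6058, -0.1277, 0.2009]
tool_rot: [-0.666, 0.689, 0.201, 0.203]
ft_force: [0.2, -0.2, 0.2]
grip_width: 0.0868
```

```bash
python3 log.py
python3 - <<'E'
from tgt import *
import pickle
c=robot.camera("wrist");pickle.dump(c,open("w1.pkl","wb"));cv2.imwrite("pics/w1.png",c["pixels"][:,:,::-1])
E
```

```text
4.75 [-0.622  0.667  1.375  0.472  1.466  2.414] [ 0.6058 -0.1277  0.2009] 
 [[-0.029 -1.     0.012]
 [-0.836  0.031  0.547]
 [-0.547  0.006 -0.837]] [ 0.2 -0.2  0.2] 0.08679868104587396
```

View pics/w1.png

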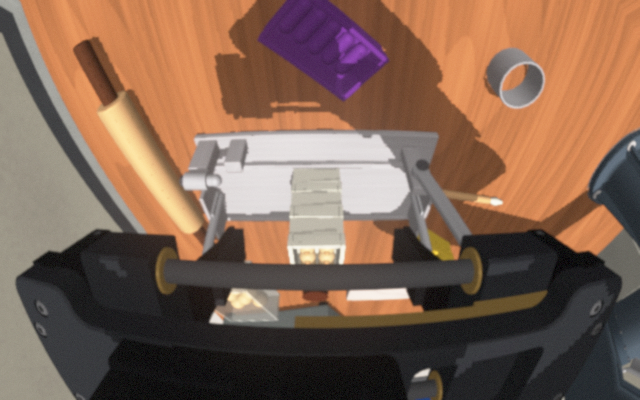

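The wrist view shows the stack at about (317,215) between the finger tips at (240,240) and (397,240). I'll zoom in to measure it.

Run:
```python
from h import *
import pickle
c=pickle.load(open("w1.pkl","rb"))
crop(c,270,155,370,275,5,"pics/w1z.png")
```

```text
(no output)
```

View pics/w1z.png

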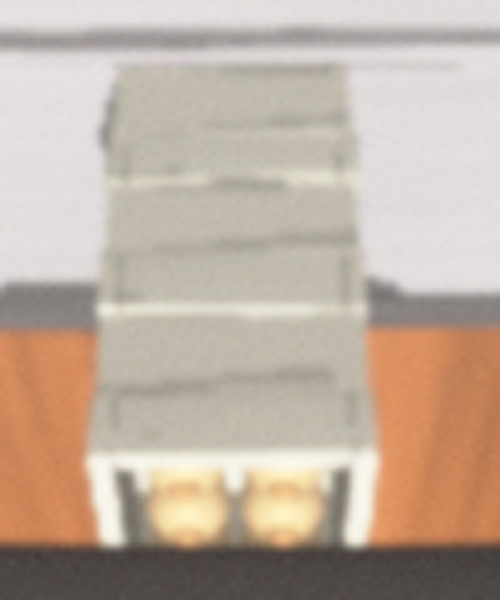

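```bash
cat >> h.py <<'E'
def wray(c,u,v):
    x=(u-c["cx"])/c["fx"];y=(v-c["cy"])/c["fy"];r=np.hypot(x,y);k=np.sin(r)/r if r>0 else 1
    return np.array(c["position"]),R.from_quat(c["attitude"]).apply([x*k,y*k,np.cos(r)])
def wonz(c,u,v,z):
    p,d=wray(c,u,v); return p+d*(z-p[2])/d[2]
E
python3 - <<'E'
from tgt import *
import pickle
c=pickle.load(open("w1.pkl","rb"))
for z,a,b in ((.130,(88,456),(378,456)),(.092,(98,308),(367,308)),(.054,(107,180),(357,180))):
    A,B=[wonz(c,270+(u+.5)/5-.5,155+(v+.5)/5-.5,z) for u,v in (a,b)]
    m=(A+B)/2; d=B-A
    print(z,A.round(4),B.round(4),"w",np.linalg.norm(d),"yaw",np.degrees(np.arctan2(d[1],d[0]))-90+0, "ctr",(m+.05*xc).round(4), np.degrees(np.arctan2(-d[0],d[1])))
print(c["position"])
E
```

```text
0.13 [ 0.6409 -0.0119  0.13  ] [ 0.5819 -0.0096  0.13  ] w 0.05909360663538772 yaw 87.75550042276419 ctr [0.613  0.0392 0.13  ] 87.75550042276419
0.092 [ 0.6408 -0.0115  0.092 ] [ 0.5821 -0.0092  0.092 ] w 0.05874590872086942 yaw 87.80586350356253 ctr [0.613  0.0396 0.092 ] 87.80586350356253
0.054 [ 0.6409 -0.0106  0.054 ] [ 0.5823 -0.0084  0.054 ] w 0.05860057098033993 yaw 87.83719800581216 ctr [0.6131 0.0405 0.054 ] 87.83719800581213
[ 0.60173994 -0.28110969  0.29338674]
```

```bash
sed -i 's/^O=.*/O=np.array([.613,.040,0]);YAW=np.radians(88.0)/' tgt.py
python3 - <<'E'
from tgt import *
Rt=orient(33)
for g in (W(-.06,0,.20),W(-.026,0,.162),W(0,0,.122)): rel(g+Rt.apply([0,0,.019]),Rt)
E
```

```text
shift [-89.   -0.5  80.6] turn [0.21 0.05 0.21] | 120.1 0.3
shift [-96.8  -0.7 131. ] turn [0.21 0.05 0.21] | 162.9 0.3
shift [-96.8  -0.8 178.7] turn [0.21 0.05 0.21] | 203.2 0.3
```

Emit:
carry_out(series=[[-40,-0.5,36,0.2,0,0.2,1],[-85,-0.6,76,0.2,0,0.2,1],[-97,-0.7,120,0.2,0,0.2,1],[-97,-0.8,160,0.2,0,0.2,1],[-97,-0.8,178.7,0.2,0,0.2,1],[-97,-0.8,178.7,0.2,0,0.2,1]])

```text
time: 5.55
position: [0.6137, 0.0511, 0.1066]
tool_rot: [-0.667, 0.689, 0.197, 0.205]
ft_force: [-1.2, -0.1, 0.7]
grip_width: 0.0869
```

```bash
python3 log.py
python3 - <<'E'
from tgt import *
import pickle
Rt=orient(33)
rel(W(0,0,.122)+Rt.apply([0,0,.019]),Rt)
c=robot.camera("wrist");pickle.dump(c,open("w2.pkl","wb"));cv2.imwrite("pics/w2.png",c["pixels"][:,:,::-1])
c=robot.camera("scene"); crop(c,265,110,415,260,4,"pics/s2.png")
E
```

```text
5.55 [-0.368  0.736  1.57   0.607  1.127  2.458] [0.6137 0.0511 0.1066] 
 [[-0.027 -0.999  0.019]
 [-0.838  0.033  0.545]
 [-0.545 -0.001 -0.838]] [-1.2 -0.1  0.7] 0.086867130701045
shift [0.9 0.3 0. ] turn [0.03 0.04 0.14] | 1.0 0.2
```

View pics/w2.png

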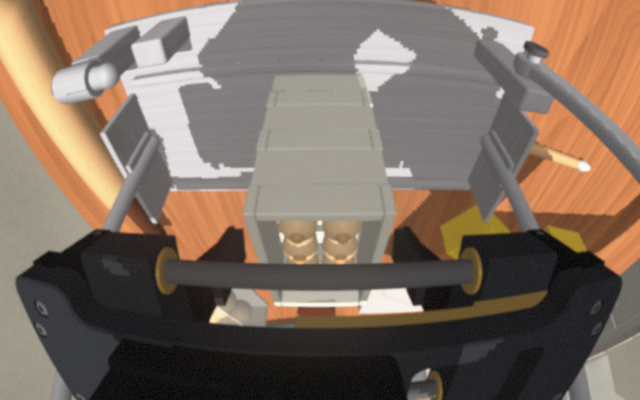

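View pics/s2.png

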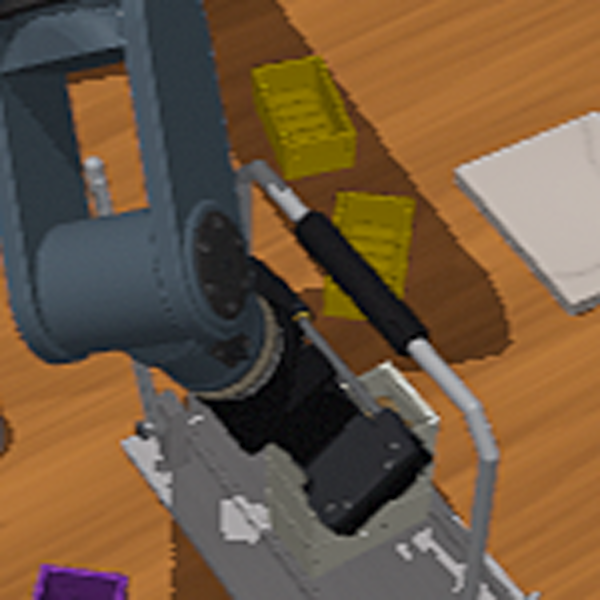

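Emit:
carry_out(series=[[0,0,0,0,0,0,0.4],[0,0,0,0,0,0,0.3],[0,0,0,0,0,0,0.1],[0,0,0,0,0,0,-1]], force=22)

```text
time: 6.15
position: [0.6145, 0.0493, 0.1078]
tool_rot: [-0.667, 0.689, 0.196, 0.205]
ft_force: [-2.5, -1.5, 1.9]
grip_width: 0.0595
```

```bash
python3 log.py
python3 - <<'E'
from tgt import *
Rt=orient(33)
for g in (W(0,0,.132),W(-.12,0,.135),W(-.2,0,.145)): rel(g+Rt.apply([0,0,.019]),Rt)
E
```

```text
6.15 [-0.37   0.734  1.568  0.607  1.128  2.458] [0.6145 0.0493 0.1078] 
 [[-0.027 -0.999  0.021]
 [-0.838  0.034  0.544]
 [-0.545 -0.003 -0.839]] [-2.5 -1.5  1.9] 0.05953631390279657
shift [-5.3  1.1 -6.4] turn [-0.13 -0.    0.12] | 8.4 0.2
shift [ 93.7   1.2 -74.2] turn [-0.13 -0.    0.12] | 119.5 0.2
shift [ 155.3    1.2 -126.2] turn [-0.13 -0.    0.12] | 200.1 0.2
```

Emit:
carry_out(series=[[-2,0,-3,0,0,0,-1],[-5.5,0,-8.5,0,0,0,-1],[-5.5,0,-8.5,0,0,0,-1],[10,0,-19,0,0,0,-1],[40,0,-39,0,0,0,-1],[80,0,-65,0,0,0,-1],[120,0,-92,0,0,0,-1],[155,0,-120,0,0,0,-1]])

```text
time: 7.15
position: [0.6072, -0.1491, 0.1235]
tool_rot: [-0.666, 0.69, 0.196, 0.205]
ft_force: [0.4, -0.6, -2.1]
grip_width: 0.06
```

```bash
python3 log.py
python3 - <<'E'
from tgt import *
import pickle
c=robot.camera("wrist");cv2.imwrite("pics/w3.png",c["pixels"][:,:,::-1])
c=robot.camera("scene"); crop(c,215,130,415,300,4,"pics/s3.png")
P,e=fitP();print(P.round(4))
E
```

```text
7.15 [-0.648  0.773  1.399  0.475  1.351  2.333] [ 0.6072 -0.1491  0.1235] 
 [[-0.029 -0.999  0.022]
 [-0.839  0.036  0.544]
 [-0.544 -0.003 -0.839]] [ 0.4 -0.6 -2.1] 0.059984634958333054
[ 0.1413  0.2452  0.4881  0.3722  0.2937 -0.0297  0.0249]
```

View pics/w3.png

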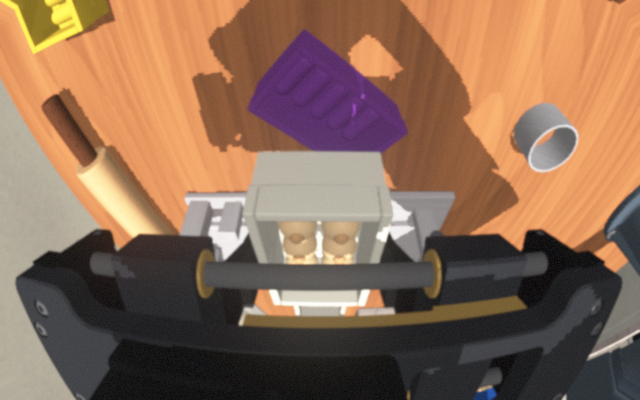

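View pics/s3.png

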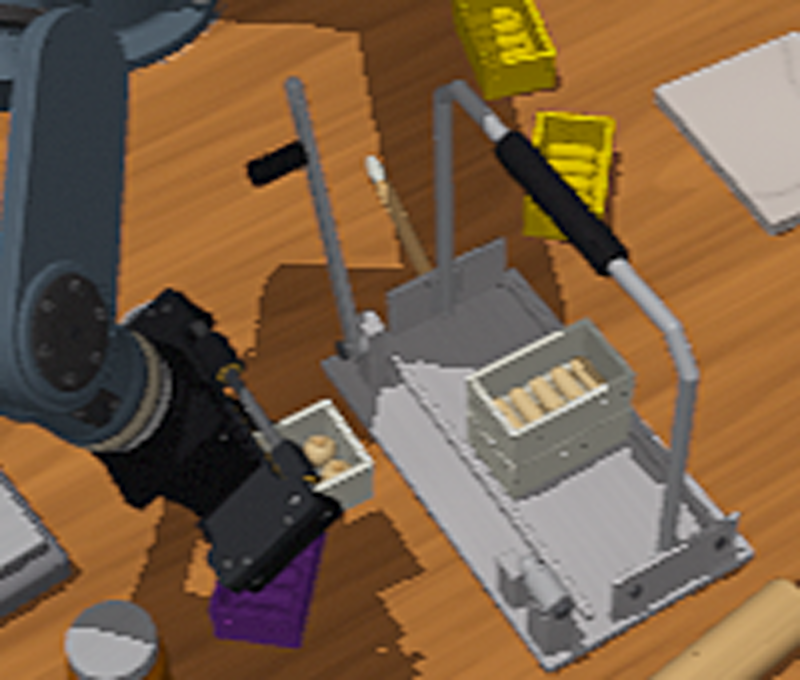

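Run:
```python
from tgt import *
P=np.array([.111,.2335,.5145,.398,.3045,0,-.0125])
L=json.load(open("log.json"))
for d in L: print(np.round(1e3*(fk(d["q"],P)-d["position"]),1),end=" ")
q=L[-1]["q"]
print()
for dy in (0,20,40,60):
  for name,p in dict(slab=[.464,.375,.04],mid=[.55,.1,.36],pan=[.44,-.379,.067]).items():
    Rt=R.from_euler("z",dy,degrees=True)*orient(33)
    print(dy,name,[x.round(2).tolist() for x in ik(np.array(p),Rt,P,[q])])
```

```text
[-0.1 -0.2 -0.2] [-0.7 -0.2 -0.1] [ 1.5  0.1 -0.2] [-9.3  4.3  1.2] [-19.8  11.8   7.4] [-0.5 -0.2  1.2] [ 18.   -7.5 -13.9] [ 17.9  -7.5 -13.8] [ 4.7 -4.1 -2. ] 
0 slab [[0.21, 0.65, 1.99, 1.07, 0.65, 2.46]]
0 mid [[-0.32, 0.33, 1.51, 0.55, 1.5, 2.76]]
0 pan [[-1.06, 0.86, 1.39, 0.29, 1.41, 2.0]]
20 slab [[0.2, 0.71, 1.83, 0.8, 0.85, 2.41]]
20 mid [[-0.28, 0.44, 1.35, 0.47, 1.69, 2.52]]
20 pan [[-0.98, 0.91, 1.27, 0.15, 1.52, 1.79]]
40 slab [[0.23, 0.78, 1.66, 0.6, 1.06, 2.31]]
40 mid [[-0.22, 0.54, 1.19, 0.37, 1.86, 2.29]]
40 pan [[-0.9, 0.94, 1.21, 0.0, 1.57, 1.57]]
60 slab [[0.28, 0.85, 1.49, 0.44, 1.24, 2.17]]
60 mid [[-0.14, 0.62, 1.05, 0.24, 2.0, 2.03]]
60 pan [[-0.83, 0.94, 1.21, -0.14, 1.56, 1.35]]
```

Emit:
carry_out(series=[[-26,0,-40,0,0,0,-1],[-54,0,-84,0,0,0,-1],[-84,0,-130,0,0,0,-1],[-129,1,-161,0,0,0,-1],[-177,11,-171,0,0,0,-1],[-222,28,-142,0,0,0,-1],[-268,45,-112,0,0,0,-1],[-314,64,-82,0,0,0,-1]])

```text
time: 8.25
position: [0.5512, 0.07, 0.3616]
tool_rot: [-0.665, 0.692, 0.192, 0.205]
ft_force: [0.6, -0.1, -2.8]
grip_width: 0.0595
```

```bash
python3 log.py
python3 - <<'E'
from tgt import *
R0=R.from_quat(robot.get_obs()["tool_rot"])
Rt=R.from_euler("z",30,degrees=True)*R0
# tray centre: grasp offset
off=Rt.apply([0,0,-.019])
for z in (.30,.10,.0685): rel(np.array([.464,.375,z])-[off[0],off[1],0],Rt)
E
```

```text
8.25 [-0.376  0.33   1.502  0.538  1.519  2.72 ] [0.5512 0.07   0.3616] 
 [[-0.032 -0.999  0.028]
 [-0.841  0.042  0.539]
 [-0.54  -0.006 -0.842]] [ 0.6 -0.1 -2.8] 0.05949694508797845
shift [-228.   105.4  218.6] turn [-16.19  -0.19 -25.25] | 333.0 30.0
shift [-120.1  106.7  387. ] turn [-16.19  -0.19 -25.25] | 419.0 30.0
shift [-103.1  106.8  413.5] turn [-16.19  -0.19 -25.25] | 439.4 30.0
```

Emit:
carry_out(series=[[-40,18,36,-2.7,0,-4.2,-1],[-80,36,73,-5.4,0,-8.4,-1],[-120,54,110,-8.1,0,-12.6,-1],[-160,72,148,-10.8,0,-16.8,-1],[-197,90,186,-13.5,0,-21,-1],[-220,105,228,-16.2,-0.2,-25.2,-1],[-190,106,278,-16.2,-0.2,-25.2,-1],[-160,106,325,-16.2,-0.2,-25.2,-1]])

```text
time: 9.25
position: [0.459, 0.3848, 0.1723]
tool_rot: [0.822, -0.496, -0.239, -0.148]
ft_force: [1.5, -0.4, -2.3]
grip_width: 0.0597
```

```bash
python3 log.py
python3 - <<'E'
from tgt import *
Rt=R.from_euler("z",30,degrees=True)*orient(33)
off=Rt.apply([0,0,-.019])
for z in (.10,.05,.0425,.0385): rel(np.array([.464,.375,z])-[off[0],off[1],0],Rt)
c=robot.camera("scene"); crop(c,345,90,485,230,4,"pics/s4.png")
E
```

```text
9.25 [0.228 0.602 1.624 0.611 1.148 2.562] [0.459  0.3848 0.1723] 
 [[ 0.394 -0.886 -0.245]
 [-0.744 -0.464  0.48 ]
 [-0.539 -0.007 -0.842]] [ 1.5 -0.4 -2.3] 0.05969844651697655
shift [39.5  0.7 60.6] turn [-0.5  -0.37 -0.06] | 72.3 0.6
shift [ 66.5   1.  102.7] turn [-0.5  -0.37 -0.06] | 122.3 0.6
shift [ 70.5   1.  109. ] turn [-0.5  -0.37 -0.06] | 129.8 0.6
shift [ 72.7   1.1 112.3] turn [-0.5  -0.37 -0.06] | 133.8 0.6
```

View pics/s4.png

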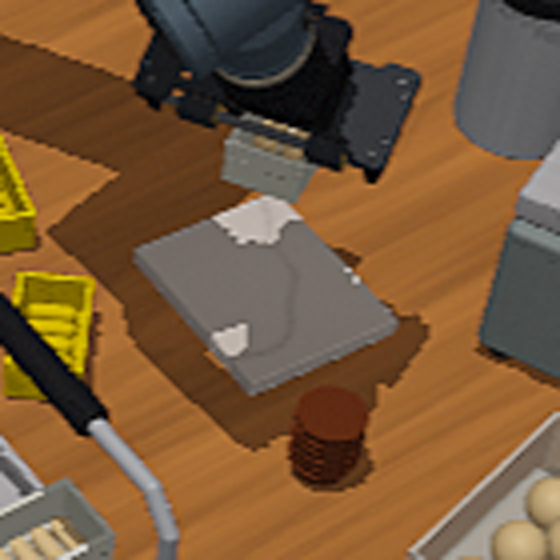

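Emit:
carry_out(series=[[20,0.3,30,-0.3,-0.2,0,-1],[42,0.7,65,-0.5,-0.4,0,-1],[58,1,90,-0.5,-0.4,0,-1],[66.5,1,102.7,-0.5,-0.4,0,-1],[69.5,1,107.3,-0.5,-0.4,0,-1],[71,1,109.8,-0.5,-0.4,0,-1],[71,1,109.8,-0.5,-0.4,0,-1]])

```text
time: 10.18
position: [0.453, 0.3806, 0.0373]
tool_rot: [0.821, -0.495, -0.249, -0.141]
ft_force: [-2.8, -5.6, 10.0]
grip_width: 0.06
```

```bash
python3 log.py
```

```text
10.175 [0.222 0.821 1.678 0.698 0.957 2.376] [0.453  0.3806 0.0373] 
 [[ 0.386 -0.882 -0.269]
 [-0.742 -0.47   0.478]
 [-0.548  0.015 -0.836]] [-2.8 -5.6 10. ] 0.059958317432521245
```

Emit:
carry_out(series=[[-0.3,0,-0.5,0,0,0,-1],[-0.3,0,-0.5,0,0,0,0.6],[-0.3,0,-0.5,0,0,0,1],[-0.3,0,-0.5,0,0,0,1],[-0.3,0,-20,0,0,0,1],[-0.3,0,-60,0,0,0,1],[-20,0,-120,0,0,0,1],[-55,0,-175,0,0,0,1]])

```text
time: 11.18
position: [0.4799, 0.3361, 0.2127]
tool_rot: [0.82, -0.496, -0.248, -0.141]
ft_force: [2.1, 0.5, -0.8]
grip_width: 0.0873
```

```bash
python3 log.py;  python3 - <<'E'
from tgt import *
c=robot.camera("wrist");cv2.imwrite("pics/w5.png",c["pixels"][:,:,::-1])
c=robot.camera("scene"); crop(c,345,90,485,230,4,"pics/s5.png")
Rt=orient(33)
for g in (W(-.2,0,.34),W(-.2,0,.19),W(-.026,0,.124),W(0,0,.084)): rel(g+Rt.apply([0,0,.019]),Rt)
E
```

```text
11.175 [0.138 0.558 1.573 0.559 1.291 2.562] [0.4799 0.3361 0.2127] 
 [[ 0.384 -0.884 -0.267]
 [-0.744 -0.468  0.478]
 [-0.547  0.015 -0.837]] [ 2.1  0.5 -0.8] 0.0873299687617154
shift [ 351.8  120.  -354.8] turn [16.32 -0.   25.13] | 513.9 30.0
shift [ 433.5  120.  -229. ] turn [16.32 -0.   25.13] | 504.8 30.0
shift [343.   33.1 -91.6] turn [16.32 -0.   25.13] | 356.6 30.0
shift [345.9  20.2 -45.7] turn [16.32 -0.   25.13] | 349.5 30.0
```

View pics/w5.png

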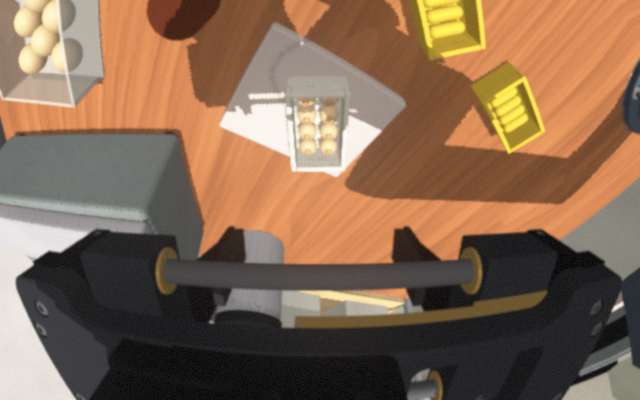

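View pics/s5.png

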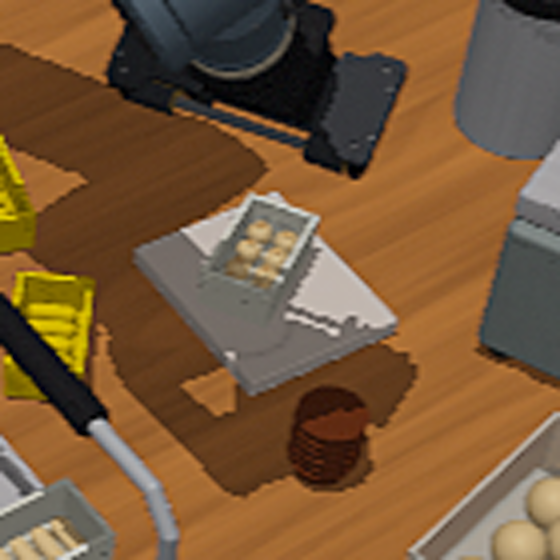

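Emit:
carry_out(series=[[-31,0,-48,0,0,0,1],[-65,1,-100,0,0,0,1],[-19,14,-131,1.8,0,2.8,1],[27,27,-161,3.6,0,5.6,1],[74,41,-192,5.4,0,8.4,1],[120,54,-222,7.2,0,11.2,1],[167,67,-253,9.1,0,14,1],[213,80,-283,10.9,0,16.8,1]])

```text
time: 12.28
position: [0.5687, 0.0043, 0.3396]
tool_rot: [0.722, -0.631, -0.214, -0.186]
ft_force: [1.6, 0.8, -0.4]
grip_width: 0.0869
```

```bash
python3 log.py;  python3 - <<'E'
from tgt import *
Rt=orient(33)
for g in (W(-.2,0,.34),W(-.18,0,.22),W(-.026,0,.124),W(0,0,.084)): rel(g+Rt.apply([0,0,.019]),Rt)
E
```

```text
12.275 [-0.447  0.444  1.383  0.473  1.649  2.516] [0.5687 0.0043 0.3396] 
 [[ 0.113 -0.991 -0.074]
 [-0.831 -0.135  0.539]
 [-0.544  0.001 -0.839]] [ 1.6  0.8 -0.4] 0.08690466377322893
shift [140.6 -16.6 -72.7] turn [ 5.35 -0.02  8.18] | 159.1 9.8
shift [189.4 -20.   38.7] turn [ 5.35 -0.02  8.18] | 194.3 9.8
shift [114.3 -46.2 201.8] turn [ 5.35 -0.02  8.18] | 236.5 9.8
shift [114.6 -50.6 249.3] turn [ 5.35 -0.02  8.18] | 279.0 9.8
```

Emit:
carry_out(series=[[48,-6,-25,1.8,0,2.7,1],[96,-12,-50,3.6,0,5.4,1],[140,-16,-60,5.3,0,8.2,1],[165,-18,-10,5.3,0,8.2,1],[189,-20,38,5.3,0,8.2,1],[189,-20,38,5.3,0,8.2,1]])

```text
time: 13.02
position: [0.604, -0.1281, 0.2012]
tool_rot: [-0.665, 0.69, 0.203, 0.203]
ft_force: [0.7, 0.2, 0.1]
grip_width: 0.087
```

```bash
python3 log.py;  python3 - <<'E'
from tgt import *
import pickle
Rt=orient(33)
for g in (W(-.12,0,.20),W(-.044,0,.152),W(0,0,.084)): rel(g+Rt.apply([0,0,.019]),Rt)
c=robot.camera("wrist");pickle.dump(c,open("w6.pkl","wb"));crop(c,240,120,400,250,5,"pics/w6.png")
E
```

```text
13.025 [-0.624  0.667  1.376  0.471  1.469  2.417] [ 0.604  -0.1281  0.2012] 
 [[-0.035 -0.999  0.01 ]
 [-0.835  0.035  0.549]
 [-0.549  0.011 -0.836]] [0.7 0.2 0.1] 0.08700993371010618
shift [-39.6  -3.3  46.5] turn [ 0.51  0.3  -0.32] | 61.2 0.7
shift [-76.8  -3.8 128.4] turn [ 0.51  0.3  -0.32] | 149.6 0.7
shift [-76.2  -4.6 209.4] turn [ 0.51  0.3  -0.32] | 222.9 0.7
```

View pics/w6.png

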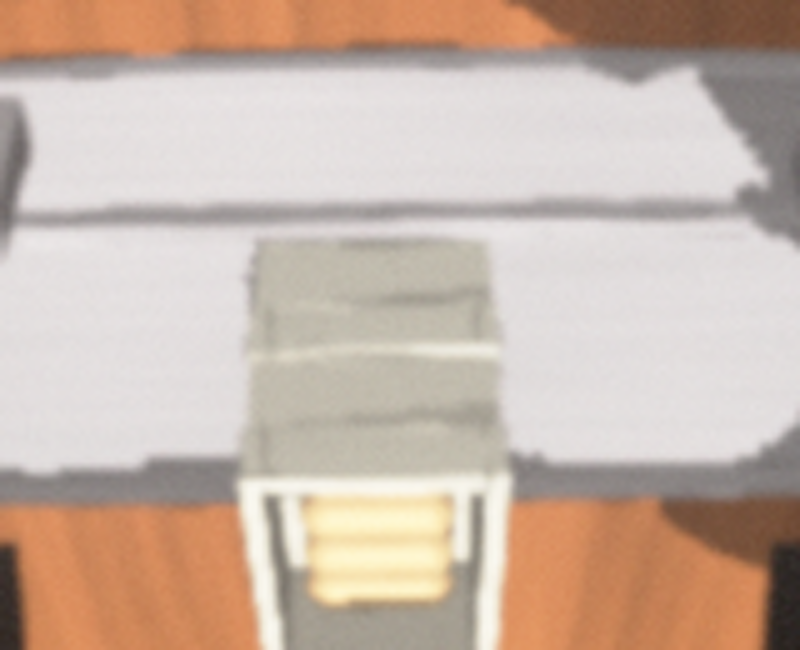

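The middle tray's front top corners are at (241,483) and (511,480) in this 5x crop. The lower tray's are at (248,355) and (500,350). The fingers straddle the stack symmetrically.

Run:
```python
from tgt import *
import pickle
c=pickle.load(open("w6.pkl","rb"))
for z,a,b in ((.092,(241,483),(511,480)),(.054,(248,355),(500,351))):
    A,B=[wonz(c,240+(u+.5)/5-.5,120+(v+.5)/5-.5,z) for u,v in (a,b)]
    d=B-A; print(z,((A+B)/2+.05*xc).round(4),np.linalg.norm(d),np.degrees(np.arctan2(-d[0],d[1])))
```

```text
0.092 [0.6128 0.0396 0.092 ] 0.05905133103555469 88.3093453852649
0.054 [0.6132 0.0402 0.054 ] 0.05912899552819271 88.68376139658305
```

Emit:
carry_out(series=[[-39,-3.3,46,0.5,0.3,-0.3,1],[-58,-3.5,87,0.5,0.3,-0.3,1],[-77,-3.8,128,0.5,0.3,-0.3,1],[-77,-4.2,175,0.5,0.3,-0.3,1],[-76.3,-4.6,209,0.5,0.3,-0.3,1],[-76.3,-4.6,209,0.5,0.3,-0.3,1]])

```text
time: 13.82
position: [0.6166, 0.0498, 0.0717]
tool_rot: [-0.668, 0.689, 0.195, 0.205]
ft_force: [0.6, -0.6, 1.0]
grip_width: 0.0872
```

```bash
python3 log.py;  python3 - <<'E'
from tgt import *
import pickle
Rt=orient(33)
for g in (W(0,0,.084),): rel(g+Rt.apply([0,0,.019]),Rt)
c=robot.camera("wrist");cv2.imwrite("pics/w7.png",c["pixels"][:,:,::-1])
E
```

```text
13.825 [-0.368  0.79   1.576  0.626  1.072  2.416] [0.6166 0.0498 0.0717] 
 [[-0.024 -0.999  0.023]
 [-0.84   0.033  0.542]
 [-0.543 -0.006 -0.84 ]] [ 0.6 -0.6  1. ] 0.08722404315424342
shift [1.6 3.3 3.3] turn [-0.22 -0.13  0.28] | 4.9 0.4
```

View pics/w7.png

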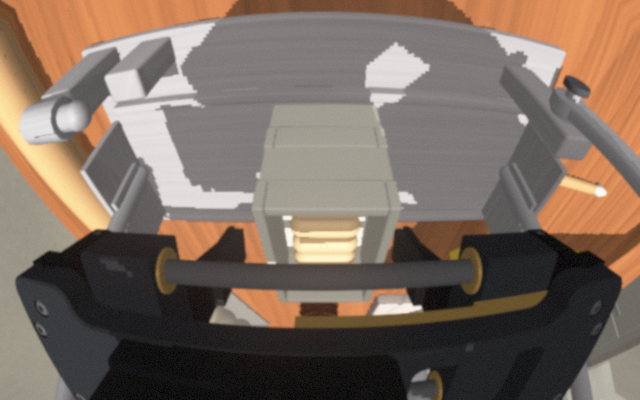

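Emit:
carry_out(series=[[1.5,3.5,3.3,0,0,0,1],[1.5,3.5,3.3,0,0,0,1],[1.5,3.5,3.3,0,0,0,0.4],[1.5,3.5,3.3,0,0,0,0.3],[1.5,3.5,3.3,0,0,0,0.1],[1.5,3.5,3.3,0,0,0,-1]])

```text
time: 14.62
position: [0.6141, 0.0492, 0.0691]
tool_rot: [-0.668, 0.689, 0.194, 0.206]
ft_force: [-1.2, -0.1, 0.9]
grip_width: 0.0595
```

```bash
python3 log.py;  python3 - <<'E'
from tgt import *
Rt=orient(33)
for g in (W(0,0,.084),): rel(g+Rt.apply([0,0,.019]),Rt)
E
```

```text
14.625 [-0.37   0.792  1.585  0.629  1.062  2.406] [0.6141 0.0492 0.0691] 
 [[-0.024 -0.999  0.025]
 [-0.84   0.034  0.541]
 [-0.542 -0.008 -0.84 ]] [-1.2 -0.1  0.9] 0.05954244718198164
shift [-0.4  0.8  1.4] turn [-0.36 -0.18  0.3 ] | 1.7 0.5
```

Emit:
carry_out(series=[[-2,0,-3,0,0,0,-1],[-6.5,0,-10,0,0,0,-1],[-6.5,0,-10,0,0,0,-1],[10,0,-21,0,0,0,-1],[40,0,-41,0,0,0,-1],[75,0,-72,0,0,0,-1],[110,0,-105,0,0,0,-1],[142,0,-138,0,0,0,-1]])

```text
time: 15.62
position: [0.6067, -0.148, 0.1079]
tool_rot: [-0.667, 0.689, 0.193, 0.206]
ft_force: [0.6, 0.6, -1.7]
grip_width: 0.0596
```

```bash
python3 log.py
python3 - <<'E'
from tgt import *
R0=R.from_quat(robot.get_obs()["tool_rot"])
c=robot.camera("scene"); crop(c,215,130,415,300,4,"pics/s8.png")
P=np.array([.111,.2335,.5145,.398,.3045,0,-.0125])
for dy in (0,-4,4.3-2-4+4,30,-30,-80,-90):
    Rt=R.from_euler("z",dy,degrees=True)*orient(33)
    print(dy,[x.round(2).tolist() for x in ik(np.array([.44,-.379,.067]),Rt,P,[robot.get_obs()["q"]])])
E
```

```text
15.625 [-0.647  0.79   1.412  0.48   1.318  2.315] [ 0.6067 -0.148   0.1079] 
 [[-0.025 -0.999  0.026]
 [-0.84   0.035  0.541]
 [-0.541 -0.008 -0.841]] [ 0.6  0.6 -1.7] 0.05960700673353205
0 [[-1.06, 0.86, 1.39, 0.29, 1.41, 2.0]]
-4 [[-1.07, 0.84, 1.41, 0.32, 1.38, 2.03]]
2.3 [[-1.05, 0.86, 1.37, 0.28, 1.43, 1.97]]
30 [[-0.94, 0.92, 1.23, 0.08, 1.55, 1.69]]
-30 [[-1.15, 0.76, 1.61, 0.51, 1.17, 2.25]]
-80 [[-1.2, 0.58, 2.02, 1.02, 0.67, 2.51]]
-90 [[-1.18, 0.55, 2.09, 1.18, 0.57, 2.53]]
```

View pics/s8.png

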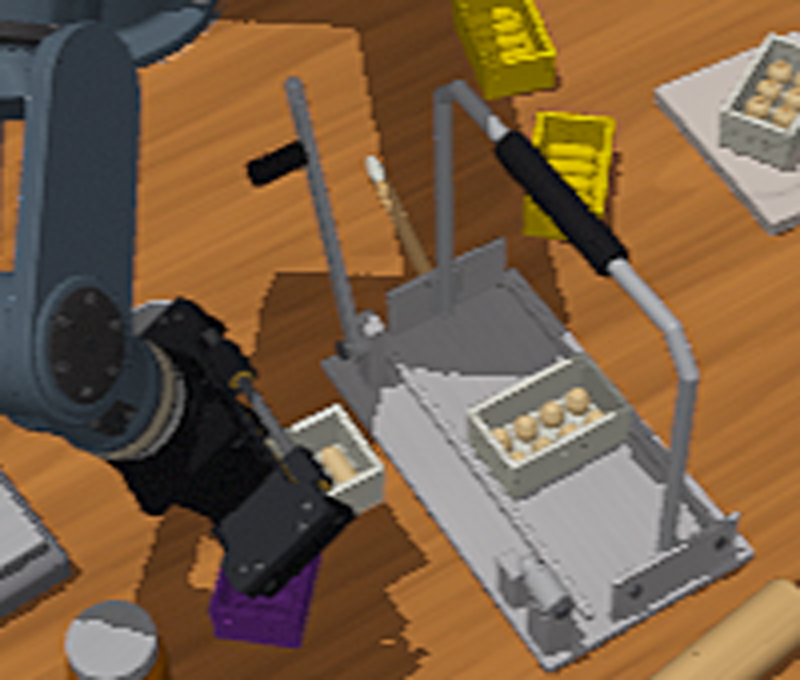

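Run:
```python
from tgt import *
Rt=R.from_euler("z",6,degrees=True)*orient(33)
off=Rt.apply([0,0,-.019])
for z in (.21,.12,.072,.066): rel(np.array([.4405,-.379,z])-[off[0],off[1],0],Rt)
```

```text
shift [ 130.2  158.7 -204.6] turn [-4.06 -0.76 -4.89] | 289.8 6.4
shift [ 178.2  159.9 -128.5] turn [-4.06 -0.76 -4.89] | 271.8 6.4
shift [203.9 160.6 -88. ] turn [-4.06 -0.76 -4.89] | 274.0 6.4
shift [207.1 160.6 -82.9] turn [-4.06 -0.76 -4.89] | 274.9 6.4
```

Emit:
carry_out(series=[[-27,0,-42,0,0,0,-1],[-51,0,-82,0,0,0,-1],[-15,32,-107,-0.8,0,-1,-1],[21,64,-132,-1.6,-0.2,-2,-1],[57,96,-156,-2.4,-0.4,-3,-1],[94,127,-181,-3.2,-0.6,-4,-1],[130,159,-204,-4,-0.8,-4.9,-1],[154,159,-166,-4,-0.8,-4.9,-1]])

```text
time: 16.68
position: [0.4389, -0.3758, 0.1662]
tool_rot: [0.701, -0.657, -0.202, -0.193]
ft_force: [0.9, 0.3, -3.1]
grip_width: 0.0599
```

```bash
python3 log.py
python3 - <<'E'
from tgt import *
Rt=R.from_euler("z",6,degrees=True)*orient(33)
off=Rt.apply([0,0,-.019])
for z in (.21,.12,.072,.066): rel(np.array([.4405,-.379,z])-[off[0],off[1],0],Rt)
E
```

```text
16.675 [-1.037  0.744  1.31   0.25   1.6    1.982] [ 0.4389 -0.3758  0.1662] 
 [[ 0.056 -0.998 -0.029]
 [-0.842 -0.063  0.535]
 [-0.536 -0.005 -0.844]] [ 0.9  0.3 -3.1] 0.059879472416162004
shift [-29.4  -1.5 -33.2] turn [-0.47 -0.59 -0.18] | 44.4 0.8
shift [18.8 -1.1 42.8] turn [-0.47 -0.59 -0.18] | 46.8 0.8
shift [44.5 -0.8 83.3] turn [-0.47 -0.59 -0.18] | 94.5 0.8
shift [47.7 -0.8 88.4] turn [-0.47 -0.59 -0.18] | 100.5 0.8
```

Emit:
carry_out(series=[[15,-1,35,-0.3,-0.4,-0.1,-1],[33,-1,65,-0.5,-0.6,-0.2,-1],[41,-0.8,78,-0.5,-0.6,-0.2,-1],[41,-0.8,78,-0.5,-0.6,-0.2,-1]])

```text
time: 17.18
position: [0.4391, -0.3685, 0.0777]
tool_rot: [0.701, -0.654, -0.209, -0.194]
ft_force: [0.1, 0.2, -2.3]
grip_width: 0.0598
```

```bash
python3 log.py
python3 - <<'E'
from tgt import *
Rt=R.from_euler("z",6,degrees=True)*orient(33)
off=Rt.apply([0,0,-.019])
for z in (.068,.066,.064): rel(np.array([.4405,-.379,z])-[off[0],off[1],0],Rt)
c=robot.camera("scene"); crop(c,130,190,290,320,5,"pics/s9.png")
E
```

```text
17.175 [-1.03   0.858  1.353  0.251  1.461  1.947] [ 0.4391 -0.3685  0.0777] 
 [[ 0.058 -0.998 -0.039]
 [-0.836 -0.07   0.545]
 [-0.546  0.001 -0.838]] [ 0.1  0.2 -2.3] 0.05978069382110331
shift [ 5.4 -0.6  8. ] turn [ 0.06  0.11 -0.04] | 9.7 0.1
shift [ 6.5 -0.6  9.7] turn [ 0.06  0.11 -0.04] | 11.7 0.1
shift [ 7.6 -0.6 11.3] turn [ 0.06  0.11 -0.04] | 13.7 0.1
```

View pics/s9.png

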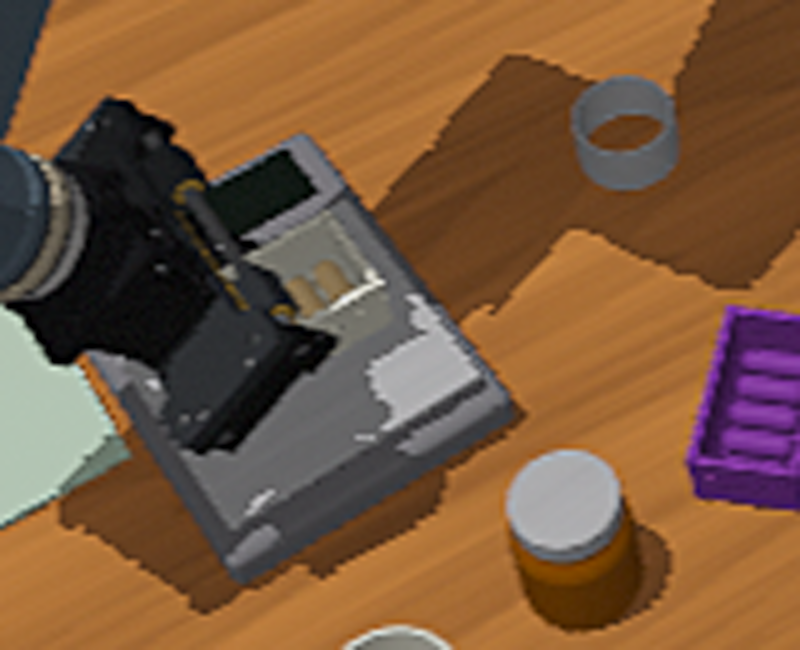

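Emit:
carry_out(series=[[3,-0.6,4.5,0,0,0,-1],[5,-0.6,7.5,0,0,0,-1],[6,-0.6,9,0,0,0,-1],[6,-0.6,9,0,0,0,-1]])

```text
time: 17.73
position: [0.4403, -0.3691, 0.068]
tool_rot: [0.701, -0.654, -0.208, -0.194]
ft_force: [-0.2, 0.3, -2.3]
grip_width: 0.0594
```

```bash
python3 log.py
```

```text
17.725 [-1.029  0.871  1.353  0.252  1.446  1.943] [ 0.4403 -0.3691  0.068 ] 
 [[ 0.059 -0.998 -0.038]
 [-0.837 -0.07   0.543]
 [-0.545 -0.    -0.839]] [-0.2  0.3 -2.3] 0.05936580964163383
```

Emit:
carry_out(series=[[0.5,0,0.8,0,0,0,-1],[1.1,0,1.7,0,0,0,-1],[1.6,0,2.5,0,0,0,-1],[1.6,0,2.5,0,0,0,-1]])

```text
time: 18.23
position: [0.4403, -0.369, 0.0649]
tool_rot: [0.701, -0.654, -0.208, -0.194]
ft_force: [0.0, 0.1, -2.2]
grip_width: 0.06
```

```bash
python3 log.py
```

```text
18.225 [-1.028  0.875  1.354  0.252  1.441  1.942] [ 0.4403 -0.369   0.0649] 
 [[ 0.059 -0.998 -0.038]
 [-0.837 -0.07   0.543]
 [-0.545  0.    -0.839]] [ 0.   0.1 -2.2] 0.05996033914735716
```

Emit:
carry_out(series=[[0.5,0,0.8,0,0,0,-1],[0.8,0,1.3,0,0,0,-1],[0.8,0,1.3,0,0,0,-1]])

```text
time: 18.6
position: [0.4404, -0.369, 0.0642]
tool_rot: [0.701, -0.654, -0.208, -0.194]
ft_force: [-1.3, 0.1, 4.5]
grip_width: 0.0599
```

```bash
python3 log.py
```

```text
18.6 [-1.029  0.876  1.354  0.253  1.44   1.942] [ 0.4404 -0.369   0.0642] 
 [[ 0.059 -0.998 -0.038]
 [-0.836 -0.07   0.544]
 [-0.545 -0.    -0.838]] [-1.3  0.1  4.5] 0.05987187261158536
```

Emit:
carry_out(series=[[0,0,0,0,0,0,0.6],[0,0,0,0,0,0,1],[0,0,0,0,0,0,1],[0,0,-20,0,0,0,1],[0,0,-60,0,0,0,1],[-20,0,-115,0,0,0,1],[-50,0,-165,0,0,0,1],[-50,0,-165,0,0,0,1]])

```text
time: 19.6
position: [0.4452, -0.4195, 0.2347]
tool_rot: [0.703, -0.654, -0.202, -0.193]
ft_force: [0.5, -0.0, 0.1]
grip_width: 0.0873
```

```bash
python3 log.py
python3 - <<'E'
from tgt import *
import pickle
c=robot.camera("wrist");pickle.dump(c,open("w10.pkl","wb"));cv2.imwrite("pics/w10.png",c["pixels"][:,:,::-1])
c=robot.camera("scene");crop(c,130,190,290,320,5,"pics/s10.png")
E
```

```text
19.6 [-1.059  0.724  1.14   0.242  1.791  2.002] [ 0.4452 -0.4195  0.2347] 
 [[ 0.062 -0.998 -0.033]
 [-0.842 -0.07   0.536]
 [-0.537 -0.006 -0.844]] [ 0.5 -0.   0.1] 0.08726074150024657
```

View pics/w10.png

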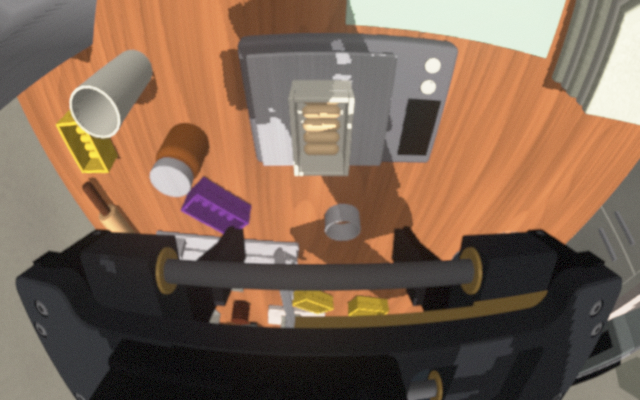

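View pics/s10.png

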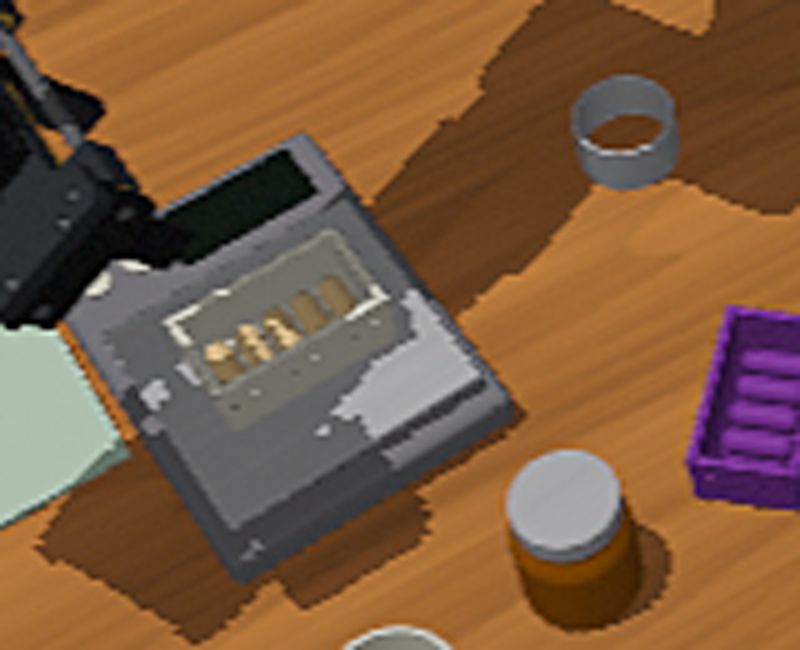

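Run:
```python
from h import *
import pickle
s,t=pickle.load(open("c0.pkl","rb"))
px=[(165,321),(335,229),(390,297),(212,395)]
print(np.mean([onz(s,130+(u+.5)/5-.5,190+(v+.5)/5-.5,.087) for u,v in px],0).round(4))
c=robot.camera("top");pickle.dump(c,open("t11.pkl","wb"));crop(c,390,185,490,295,5,"pics/t11.png")
```

```text
[ 0.4434 -0.377   0.087 ]
```

View pics/t11.png

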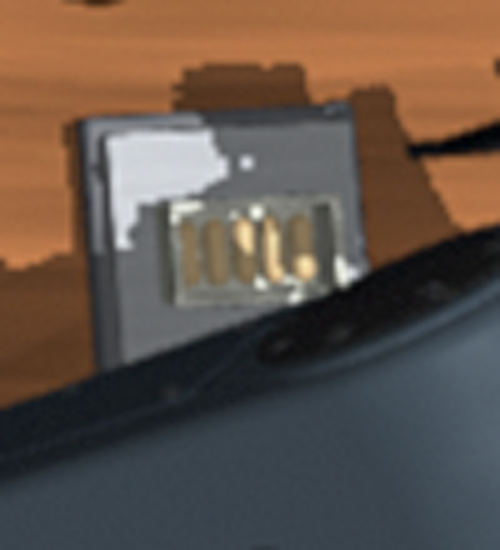

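Emit:
carry_out(series=[[-30,0,-46,0,0,0,1],[-76,-8,-82,0,0,0,1],[-131,-15,-95,0,0,0,1],[-181,-23,-68,0,0,0,1],[-230,-33,-37,0,0,0,1],[-280,-44,-6,0,0,0,1],[-330,-55,26,0,0,0,1],[-380,-70,58,0,0,0,1]])

```text
time: 20.75
position: [0.4879, -0.0598, 0.386]
tool_rot: [0.7, -0.654, -0.211, -0.194]
ft_force: [0.9, -0.5, -0.5]
grip_width: 0.0871
```

```bash
python3 log.py
python3 - <<'E'
from tgt import *
Rt=R.from_euler("z",30,degrees=True)*orient(33)
print(Rt.as_matrix().round(3))
p=np.array([.458,.3715,0])+Rt.apply([0,0,.019])*[1,1,0]
b=Rt.apply([0,0,-1])
for k in (.2,.1,0): rel(p+[0,0,.0385]+b*k,Rt)
E
```

```text
20.75 [-0.629  0.309  1.471  0.438  1.746  2.437] [ 0.4879 -0.0598  0.386 ] 
 [[ 0.056 -0.998 -0.042]
 [-0.834 -0.069  0.547]
 [-0.549  0.005 -0.836]] [ 0.9 -0.5 -0.5] 0.08705715092615676
[[ 0.394 -0.883 -0.256]
 [-0.741 -0.469  0.481]
 [-0.545 -0.    -0.839]]
shift [-187.5  -41.   338. ] turn [-12.92   0.35 -20.25] | 388.7 24.0
shift [-183.   -19.2  435.5] turn [-12.92   0.35 -20.25] | 472.8 24.0
shift [-178.5    2.6  533. ] turn [-12.92   0.35 -20.25] | 562.1 24.0
```

Emit:
carry_out(series=[[-34,-6,40,-1.8,0,-2.9,1],[-64,-12,79,-3.7,0,-5.8,1],[-91,-18,128,-5.5,0,-8.7,1],[-118,-24,176,-7.4,0,-11.6,1],[-140,-30,230,-9.2,0.2,-14.5,1],[-165,-36,285,-11,0.3,-17.3,1],[-187,-41,338,-12.9,0.3,-20.2,1],[-187,-41,338,-12.9,0.3,-20.2,1]])

```text
time: 21.75
position: [0.5003, 0.2868, 0.2014]
tool_rot: [0.822, -0.493, -0.248, -0.143]
ft_force: [-0.6, -0.9, 0.2]
grip_width: 0.087
```

```bash
python3 log.py
python3 - <<'E'
from tgt import *
import pickle
Rt=R.from_euler("z",30,degrees=True)*orient(33)
p=np.array([.458,.3715,0])+Rt.apply([0,0,.019])*[1,1,0]
b=Rt.apply([0,0,-1])
for k in (.1,.05,0): rel(p+[0,0,.0385]+b*k,Rt)
c=robot.camera("wrist");pickle.dump(c,open("w12.pkl","wb"));crop(c,230,80,410,250,4,"pics/w12.png")
E
```

```text
21.75 [0.05  0.58  1.568 0.534 1.315 2.478] [0.5003 0.2868 0.2014] 
 [[ 0.391 -0.881 -0.267]
 [-0.739 -0.474  0.48 ]
 [-0.549  0.009 -0.836]] [-0.6 -0.9  0.2] 0.08699496945497488
shift [ 1.2 -3.4 93.8] turn [ 0.6   0.3  -0.07] | 93.8 0.7
shift [  1.5  -3.9 143.7] turn [ 0.6   0.3  -0.07] | 143.8 0.7
shift [  1.7  -4.4 193.7] turn [ 0.6   0.3  -0.07] | 193.8 0.7
```

View pics/w12.png

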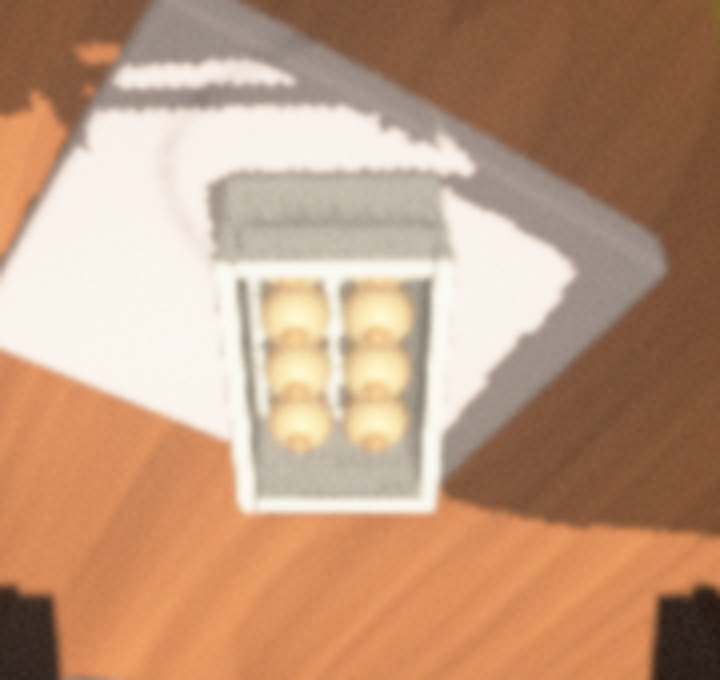

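Run:
```python
from tgt import *
import pickle
c=pickle.load(open("w12.pkl","rb"))
A=[wonz(c,230+(u+.5)/4-.5,80+(v+.5)/4-.5,.060) for u,v in ((214,263),(456,263),(438,512),(241,512))]
A=np.array(A);print(A.round(4),A.mean(0),np.linalg.norm(A-np.roll(A,1,0),axis=1))
f=(A[0]+A[1])/2;r=(A[2]+A[3])/2;print("yaw",np.degrees(np.arctan2(*(r-f)[[1,0]])), np.degrees(np.arctan2(-(A[1]-A[0])[0],(A[1]-A[0])[1])))
```

```text
[[0.5087 0.3419 0.06  ]
 [0.4558 0.3141 0.06  ]
 [0.4082 0.4015 0.06  ]
 [0.4617 0.4295 0.06  ]] [0.45861181 0.37174277 0.06      ] [0.09944097 0.05980393 0.09952257 0.06031198]
yaw 118.3799487399653 117.66867639294226
```

Emit:
carry_out(series=[[0.7,-3,50,0.6,0.3,0,1],[1.3,-3.6,100,0.6,0.3,0,1],[1.5,-4,150,0.6,0.3,0,1],[1.7,-4.4,180,0.6,0.3,0,1],[1.7,-4.4,193,0.6,0.3,0,1],[1.7,-4.4,193,0.6,0.3,0,1]])

```text
time: 22.55
position: [0.4555, 0.3781, 0.0403]
tool_rot: [0.821, -0.495, -0.242, -0.147]
ft_force: [0.4, -0.2, -0.2]
grip_width: 0.0871
```

```bash
python3 log.py
python3 - <<'E'
from tgt import *
Rt=R.from_euler("z",30,degrees=True)*orient(33)
p=np.array([.4586,.3717,0])+Rt.apply([0,0,.019])*[1,1,0]
rel(p+[0,0,.0385],Rt)
E
```

```text
22.55 [0.217 0.812 1.688 0.704 0.944 2.363] [0.4555 0.3781 0.0403] 
 [[ 0.392 -0.885 -0.252]
 [-0.743 -0.466  0.481]
 [-0.543 -0.001 -0.84 ]] [ 0.4 -0.2 -0.2] 0.08711788751776192
shift [-1.7  0.3  3.3] turn [-0.19 -0.09 -0.16] | 3.7 0.3
```

Emit:
carry_out(series=[[-1.5,0.3,3.8,0,0,0,1],[-1.5,0.3,3.8,0,0,0,1],[-1.5,0.3,3.8,0,0,0,0.4],[-1.5,0.3,3.8,0,0,0,0.3],[-1.5,0.3,3.8,0,0,0,0.1],[-1.5,0.3,3.8,0,0,0,-1]])

```text
time: 23.3
position: [0.4539, 0.3809, 0.0381]
tool_rot: [0.821, -0.496, -0.242, -0.147]
ft_force: [-0.5, -0.5, 1.0]
grip_width: 0.0596
```

```bash
python3 log.py
python3 - <<'E'
from tgt import *
R0=R.from_quat(robot.get_obs()["tool_rot"])
# tray centre in tool frame
o=robot.get_obs()
t=R0.inv().apply(np.array([.4586,.3717,.018+.021])-o["position"]);print("tray in tool",t.round(4))
print("tray yaw rel", )
Rt=R.from_euler("z",-30,degrees=True)*R0
rel(np.array([.56,.07,.37]),Rt)
E
```

```text
23.3 [0.223 0.816 1.689 0.71  0.937 2.362] [0.4539 0.3809 0.0381] 
 [[ 0.392 -0.885 -0.252]
 [-0.743 -0.466  0.481]
 [-0.543 -0.001 -0.84 ]] [-0.5 -0.5  1. ] 0.05959912893177129
tray in tool [ 0.0082  0.0001 -0.0064]
tray yaw rel
shift [  92.1   50.4 -455.1] turn [16.3   0.04 25.19] | 467.1 30.0
```

Emit:
carry_out(series=[[-12,0,-20,0,0,0,-1],[-44,0,-68,0,0,0,-1],[-76,0,-118,0,0,0,-1],[-108,0,-168,0,0,0,-1],[-125,3,-205,1,0,1.5,-1],[-93,11,-248,3.5,0,5.5,-1],[-56,20,-290,6.5,0,10,-1],[-19,28,-332,9.5,0,14.5,-1]])

```text
time: 24.3
position: [0.5049, 0.2206, 0.327]
tool_rot: [0.736, -0.614, -0.217, -0.182]
ft_force: [1.6, -1.0, -1.7]
grip_width: 0.0594
```

```bash
python3 log.py
python3 - <<'E'
from tgt import *
Rt=orient(33)
tr=np.array([.0082,.0001,-.0064])
for w in (W(-.02,.02,.37),W(-.2,0,.37),W(-.2,0,.125),W(0,0,.088)): rel(w-Rt.apply(tr),Rt)
c=robot.camera("wrist");cv2.imwrite("pics/w13.png",c["pixels"][:,:,::-1])
E
```

```text
24.3 [-0.101  0.345  1.584  0.557  1.415  2.714] [0.5049 0.2206 0.327 ] 
 [[ 0.151 -0.984 -0.095]
 [-0.826 -0.179  0.535]
 [-0.543 -0.002 -0.84 ]] [ 1.6 -1.  -1.7] 0.059439801412198345
shift [ 147.   -52.7 -145.1] turn [ 6.58 -0.1  10.38] | 213.1 12.3
shift [ 298.2  -33.9 -242.9] turn [ 6.58 -0.1  10.38] | 386.1 12.3
shift [431.3 -33.4 -37.2] turn [ 6.58 -0.1  10.38] | 434.2 12.3
shift [287.3 -75.9 100.1] turn [ 6.58 -0.1  10.38] | 313.6 12.3
```

View pics/w13.png

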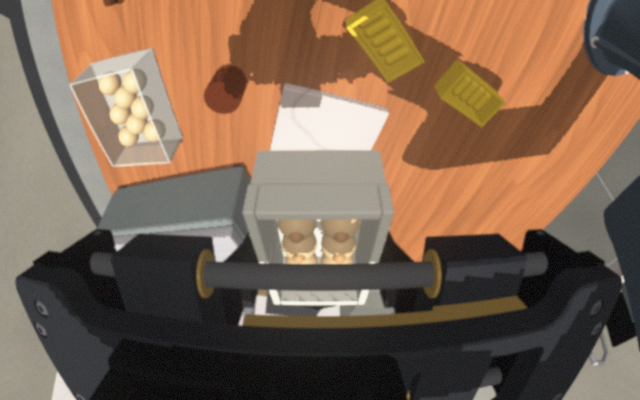

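Emit:
carry_out(series=[[15,-13,-55,1.6,0,2.6,-1],[60,-26,-92,3.3,0,5.2,-1],[104,-40,-122,5,0,7.8,-1],[147,-53,-148,6.6,-0.1,10.4,-1],[190,-48,-175,6.6,-0.1,10.4,-1],[235,-42,-203,6.6,-0.1,10.4,-1],[278,-37,-230,6.6,-0.1,10.4,-1],[298,-34,-243,6.6,-0.1,10.4,-1]])

```text
time: 25.35
position: [0.607, -0.1588, 0.3716]
tool_rot: [-0.663, 0.694, 0.193, 0.205]
ft_force: [-0.0, 0.4, -1.7]
grip_width: 0.0598
```

```bash
python3 log.py
python3 - <<'E'
from tgt import *
Rt=orient(33)
tr=np.array([.0082,.0001,-.0064])
for w in (W(-.2,0,.37),W(-.2,0,.125),W(0,0,.088)): rel(w-Rt.apply(tr),Rt)
E
```

```text
25.35 [-0.66   0.523  1.154  0.472  1.79   2.554] [ 0.607  -0.1588  0.3716] 
 [[-0.036 -0.999  0.029]
 [-0.841  0.046  0.539]
 [-0.54  -0.004 -0.842]] [-0.   0.4 -1.7] 0.059840218830586434
shift [-6.5  1.   7.1] turn [-0.56 -0.32 -0.4 ] | 9.7 0.8
shift [125.8   2.  213.3] turn [-0.56 -0.32 -0.4 ] | 247.7 0.8
shift [-22.5   4.4 352.4] turn [-0.56 -0.32 -0.4 ] | 353.2 0.8
```

Emit:
carry_out(series=[[20,0.3,50,-0.5,-0.3,-0.4,-1],[50,0.7,97,-0.5,-0.3,-0.4,-1],[80,1.2,144,-0.5,-0.3,-0.4,-1],[110,1.6,190,-0.5,-0.3,-0.4,-1],[130,2,221,-0.5,-0.3,-0.4,-1],[138,2,232,-0.5,-0.3,-0.4,-1],[138,2,232,-0.5,-0.3,-0.4,-1]])

```text
time: 26.22
position: [0.6066, -0.1491, 0.1016]
tool_rot: [-0.666, 0.69, 0.198, 0.205]
ft_force: [0.9, 0.0, -1.1]
grip_width: 0.0599
```

```bash
python3 log.py
python3 - <<'E'
from tgt import *
import pickle
Rt=orient(33)
tr=np.array([.0082,.0001,-.0064])
for w in (W(-.2,0,.09),W(-.1,0,.086),W(0,0,.083),W(0,0,.071)): rel(w-Rt.apply(tr),Rt)
c=robot.camera("wrist");pickle.dump(c,open("w14.pkl","wb"));crop(c,200,120,430,260,3,"pics/w14.png")
E
```

```text
26.225 [-0.648  0.803  1.406  0.478  1.32   2.316] [ 0.6066 -0.1491  0.1016] 
 [[-0.029 -0.999  0.019]
 [-0.838  0.035  0.545]
 [-0.545  0.    -0.838]] [ 0.9  0.  -1.1] 0.059855345343160934
shift [ 7.1  0.1 10.2] turn [-0.    0.04 -0.01] | 12.5 0.0
shift [-74.5   0.1  68.1] turn [-0.    0.04 -0.01] | 101.0 0.0
shift [-1.567e+02  1.000e-01  1.251e+02] turn [-0.    0.04 -0.01] | 200.6 0.0
shift [-1.502e+02  1.000e-01  1.352e+02] turn [-0.    0.04 -0.01] | 202.1 0.0
```

View pics/w14.png

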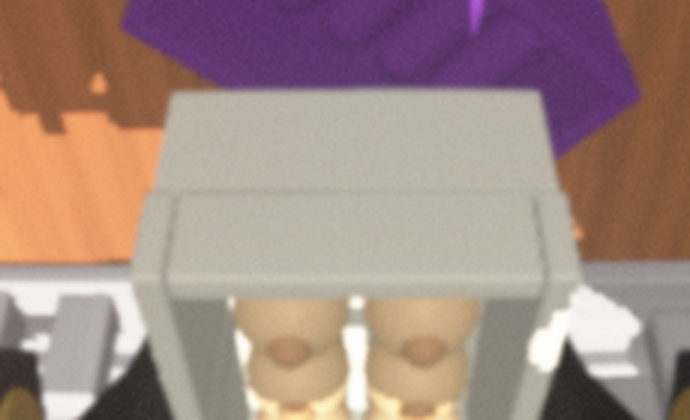

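Run:
```python
from tgt import *
import pickle
c=pickle.load(open("w14.pkl","rb"));o=robot.get_obs();R0=R.from_quat(o["tool_rot"])
A,B=[wonz(c,200+(u+.5)/3-.5,120+(v+.5)/3-.5,.1235) for u,v in ((133,281),(580,281))]
d=B-A;m=(A+B)/2
yaw=np.arctan2(-d[0],d[1]);xa=np.array([np.cos(yaw),np.sin(yaw),0])
print(np.linalg.norm(d),np.degrees(yaw),"centre",m+.05*xa,"pred",(o["position"]+R0.apply([.0082,.0001,-.0064])).round(4), "tool z yaw",np.degrees(np.arctan2(R0.as_matrix()[1,2],R0.as_matrix()[0,2])))
# foot: front bottom edge, 
C=[wonz(c,200+(u+.5)/3-.5,120+(v+.5)/3-.5,.0855) for u,v in ((172,91),(540,91))];print(C)
```

```text
0.057455895244838906 87.9850164245148 centre [ 0.60640769 -0.15905204  0.1235    ] pred [ 0.6069 -0.16    0.1036] tool z yaw 87.79268625672081
[array([ 0.63352868, -0.20909368,  0.0855    ]), array([ 0.57597465, -0.2070711 ,  0.0855    ])]
```

Emit:
carry_out(series=[[-20,0,30,0,0,0,-1],[-65,0,60,0,0,0,-1],[-110,0,91,0,0,0,-1],[-145,0,117,0,0,0,-1],[-157,0,125,0,0,0,-1],[-157,0,125,0,0,0,-1]])

```text
time: 27.02
position: [0.6154, 0.0503, 0.0848]
tool_rot: [-0.667, 0.689, 0.195, 0.205]
ft_force: [0.3, -0.8, -2.2]
grip_width: 0.0596
```

```bash
python3 log.py
python3 - <<'E'
from tgt import *
import pickle
Rt=orient(33)
tr=np.array([.0082,.0001,-.0064])
for w in (W(0,0,.083),W(0,0,.076),W(0,0,.071)): rel(w-Rt.apply(tr),Rt)
c=robot.camera("wrist");pickle.dump(c,open("w15.pkl","wb"));crop(c,200,60,430,260,3,"pics/w15.png")
E
```

```text
27.025 [-0.368  0.769  1.576  0.619  1.09   2.43 ] [0.6154 0.0503 0.0848] 
 [[-0.025 -0.999  0.023]
 [-0.839  0.033  0.542]
 [-0.543 -0.005 -0.84 ]] [ 0.3 -0.8 -2.2] 0.05958064384940321
shift [1.4 1.9 2.2] turn [-0.22 -0.12  0.24] | 3.3 0.3
shift [5.2 2.  8.1] turn [-0.22 -0.12  0.24] | 9.9 0.3
shift [ 7.9  2.  12.3] turn [-0.22 -0.12  0.24] | 14.8 0.3
```

View pics/w15.png

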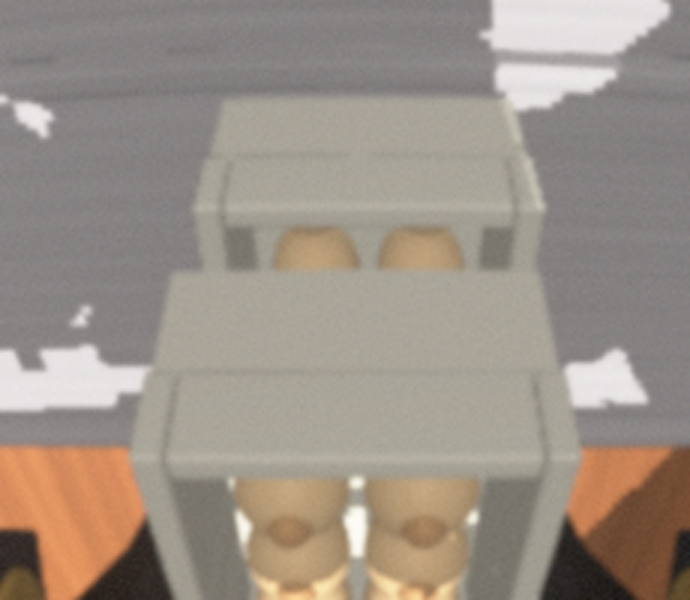

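Emit:
carry_out(series=[[1.4,2,2.2,-0.2,-0.1,0.2,-1],[1.4,2,2.2,-0.2,-0.1,0.2,-1]])

```text
time: 27.32
position: [0.6141, 0.0474, 0.0818]
tool_rot: [-0.665, 0.691, 0.196, 0.205]
ft_force: [0.0, -0.2, -2.2]
grip_width: 0.0598
```

```bash
python3 log.py
python3 - <<'E'
from tgt import *
import pickle
c=pickle.load(open("w15.pkl","rb"))
for z,a,b in ((.106,(133,466),(579,464)),(.054,(193,211),(543,210))):
    A,B=[wonz(c,200+(u+.5)/3-.5,60+(v+.5)/3-.5,z) for u,v in (a,b)]
    d=B-A; print(z,((A+B)/2+.05*xc).round(4),np.linalg.norm(d),np.degrees(np.arctan2(-d[0],d[1])))
Rt=orient(33)
tr=np.array([.0082,.0001,-.0064])
for w in (W(0,0,.083),W(0,0,.076),W(0,0,.071)): rel(w-Rt.apply(tr),Rt)
c=robot.camera("wrist");pickle.dump(c,open("w16.pkl","wb"));crop(c,200,60,430,260,3,"pics/w16.png")
E
```

```text
27.325 [-0.373  0.774  1.578  0.619  1.088  2.429] [0.6141 0.0474 0.0818] 
 [[-0.031 -0.999  0.022]
 [-0.839  0.038  0.543]
 [-0.544 -0.001 -0.839]] [ 0.  -0.2 -2.2] 0.05977757379890202
0.106 [0.6154 0.0424 0.106 ] 0.05837494567102333 88.92209242327934
0.054 [0.6135 0.0407 0.054 ] 0.05872289127824453 88.65584771307347
shift [-2.6  0.7  1.3] turn [-0.15 -0.06 -0.12] | 3.0 0.2
shift [1.2 0.7 7.2] turn [-0.15 -0.06 -0.12] | 7.3 0.2
shift [ 3.9  0.8 11.4] turn [-0.15 -0.06 -0.12] | 12.0 0.2
```

View pics/w16.png

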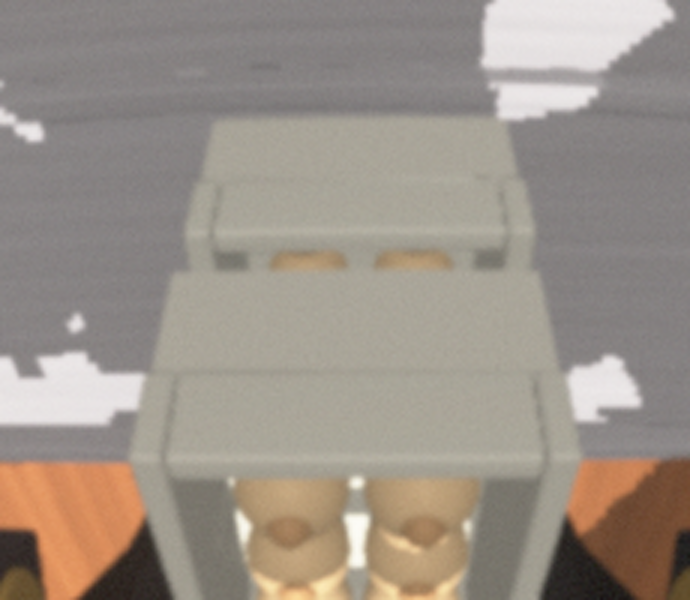

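Emit:
carry_out(series=[[-1.3,0.4,0.9,0,0,0,-1],[-0.2,0.4,2.6,0,0,0,-1],[0.9,0.4,4.3,0,0,0,-1],[2,0.4,6,0,0,0,-1],[2,0.4,6,0,0,0,-1]])

```text
time: 28.0
position: [0.6135, 0.0494, 0.0753]
tool_rot: [-0.665, 0.691, 0.197, 0.204]
ft_force: [-0.4, 0.7, -2.5]
grip_width: 0.0596
```

```bash
python3 log.py
```

```text
28.0 [-0.37   0.783  1.581  0.624  1.077  2.422] [0.6135 0.0494 0.0753] 
 [[-0.031 -0.999  0.021]
 [-0.838  0.038  0.544]
 [-0.544 -0.    -0.839]] [-0.4  0.7 -2.5] 0.05963737258863647
```

Emit:
carry_out(series=[[0.5,0,0.9,0,0,0,-1],[1.1,0,1.8,0,0,0,-1],[1.7,0,2.7,0,0,0,-1],[2.3,0,3.6,0,0,0,-1],[2.3,0,3.6,0,0,0,-1]])

```text
time: 28.62
position: [0.6134, 0.0495, 0.071]
tool_rot: [-0.665, 0.691, 0.197, 0.204]
ft_force: [-0.0, -0.4, -1.1]
grip_width: 0.06
```

```bash
python3 log.py
```

```text
28.625 [-0.37   0.79   1.582  0.626  1.071  2.417] [0.6134 0.0495 0.071 ] 
 [[-0.032 -0.999  0.021]
 [-0.838  0.038  0.544]
 [-0.544 -0.    -0.839]] [-0.  -0.4 -1.1] 0.06003034448179032
```

Emit:
carry_out(series=[[0.4,0,0.6,0,0,0,-1],[0.8,0,1.2,0,0,0,-1],[0.8,0,1.2,0,0,0,-1]])

```text
time: 29.0
position: [0.6135, 0.0494, 0.0701]
tool_rot: [-0.665, 0.691, 0.197, 0.205]
ft_force: [-0.6, -1.1, 1.6]
grip_width: 0.0596
```

```bash
python3 log.py
```

```text
29.0 [-0.371  0.792  1.583  0.627  1.07   2.415] [0.6135 0.0494 0.0701] 
 [[-0.031 -0.999  0.021]
 [-0.838  0.038  0.544]
 [-0.545 -0.001 -0.839]] [-0.6 -1.1  1.6] 0.05960812541250111
```

Emit:
carry_out(series=[[0.1,0,0.2,0,0,0,0.6],[0.1,0,0.2,0,0,0,1],[0,0,0,0,0,0,1],[0,0,-20,0,0,0,1],[0,0,-70,0,0,0,1],[20,0,-125,0,0,0,1],[60,0,-170,0,0,0,1],[80,0,-200,0,0,0,1]])

```text
time: 30.0
position: [0.6072, -0.1305, 0.1966]
tool_rot: [-0.665, 0.692, 0.195, 0.205]
ft_force: [0.9, 0.3, 0.1]
grip_width: 0.0875
```

```bash
python3 log.py
python3 - <<'E'
from tgt import *
import pickle
c=robot.camera("wrist");pickle.dump(c,open("w17.pkl","wb"));crop(c,230,110,410,250,4,"pics/w17.png")
c=robot.camera("scene");pickle.dump(c,open("s17.pkl","wb"));crop(c,265,130,415,290,4,"pics/s17.png")
E
```

```text
30.0 [-0.625  0.669  1.382  0.475  1.445  2.409] [ 0.6072 -0.1305  0.1966] 
 [[-0.032 -0.999  0.025]
 [-0.84   0.04   0.541]
 [-0.542 -0.003 -0.84 ]] [0.9 0.3 0.1] 0.08745202722649488
```

View pics/w17.png

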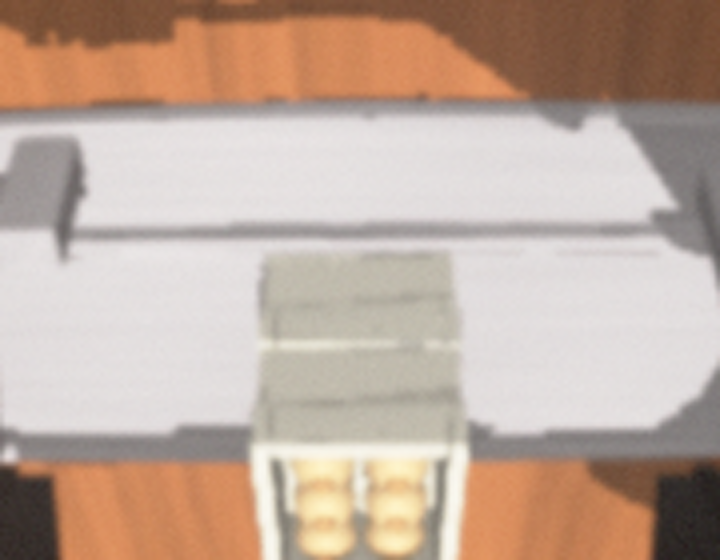

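View pics/s17.png

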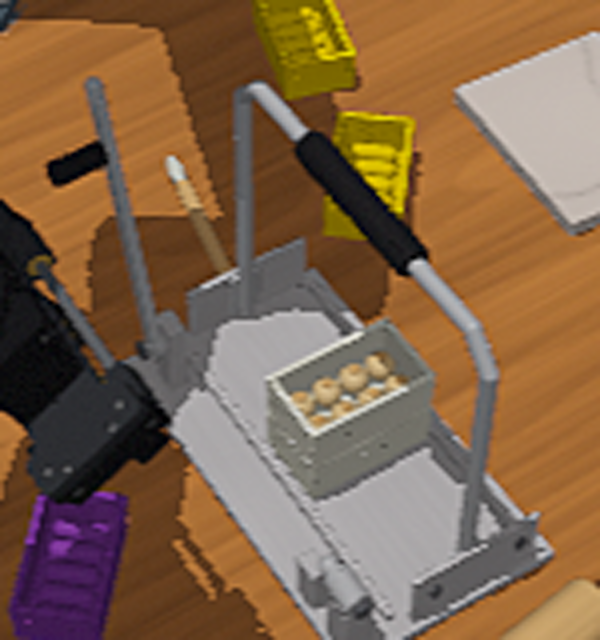

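```bash
cat >> tgt.py <<'E'
def knob(deg,x=-.118):
    a=np.radians(deg); return W(x,.115-.165*np.cos(a),.062+.165*np.sin(a))
TK=np.array([0,0,-.017])
E
python3 - <<'E'
from tgt import *
import pickle
c=pickle.load(open("w17.pkl","rb"))
for z,a,b in ((.092,(252,447),(467,447)),(.054,(259,346),(460,346))):
    A,B=[wonz(c,230+(u+.5)/4-.5,110+(v+.5)/4-.5,z) for u,v in (a,b)]
    d=B-A; print(z,((A+B)/2+.05*xc).round(4),np.linalg.norm(d),np.degrees(np.arctan2(-d[0],d[1])))
Rt=orient(33)
P=np.array([.111,.2335,.5145,.398,.3045,0,-.0125]); q=robot.get_obs()["q"]
for d in (106.4,70,35,0):
    print(d,[x.round(2).tolist() for x in ik(knob(d)-Rt.apply(TK),Rt,P,[q])])
b=Rt.apply([0,0,-1])
for k in (.1,.05,0): rel(knob(106.4)-Rt.apply(TK)+b*k,Rt)
c=robot.camera("wrist"); cv2.imwrite("pics/w18.png",c["pixels"][:,:,::-1])
E
```

```text
0.092 [0.6131 0.0388 0.092 ] 0.058502983526256686 87.92680186776407
0.054 [0.6132 0.0408 0.054 ] 0.058839365789439484 87.90462896278365
106.4 [[-0.7, 0.38, 1.88, 0.46, 1.3, 2.26]]
70 [[-0.59, 0.53, 1.62, 0.49, 1.35, 2.39]]
35 [[-0.53, 0.72, 1.44, 0.52, 1.31, 2.43]]
0 [[-0.51, 0.88, 1.4, 0.55, 1.21, 2.38]]
shift [-57.4 162.4 -74.9] turn [-0.58 -0.31 -0.2 ] | 187.9 0.7
shift [-57.7 162.9 -24.9] turn [-0.58 -0.31 -0.2 ] | 174.6 0.7
shift [-57.9 163.4  25.1] turn [-0.58 -0.31 -0.2 ] | 175.2 0.7
```

Emit:
carry_out(series=[[0,45,-35,-0.2,-0.1,0,1],[-10,90,-65,-0.4,-0.2,-0.1,1],[-30,130,-75,-0.6,-0.3,-0.2,1],[-57,162,-75,-0.6,-0.3,-0.2,1],[-57,162,-75,-0.6,-0.3,-0.2,1]])

```text
time: 30.78
position: [0.4433, -0.1125, 0.2905]
tool_rot: [-0.666, 0.688, 0.2, 0.204]
ft_force: [-0.1, 0.4, 0.5]
grip_width: 0.0868
```

```bash
python3 log.py
python3 - <<'E'
from tgt import *
import pickle
Rt=orient(33)
b=Rt.apply([0,0,-1])
for k in (.1,.05,0): rel(knob(106.4)-Rt.apply(TK)+b*k,Rt)
c=robot.camera("wrist"); pickle.dump(c,open("w18.pkl","wb"));cv2.imwrite("pics/w18.png",c["pixels"][:,:,::-1])
E
```

```text
30.775 [-0.782  0.365  1.671  0.41   1.533  2.286] [ 0.4433 -0.1125  0.2905] 
 [[-0.028 -1.     0.014]
 [-0.836  0.031  0.548]
 [-0.548  0.004 -0.836]] [-0.1  0.4  0.5] 0.0867712311833147
shift [ 4.4 -2.7 -2.2] turn [0.31 0.24 0.04] | 5.6 0.4
shift [ 4.6 -3.  47.8] turn [0.31 0.24 0.04] | 48.1 0.4
shift [ 4.8 -3.2 97.8] turn [0.31 0.24 0.04] | 98.0 0.4
```

View pics/w18.png

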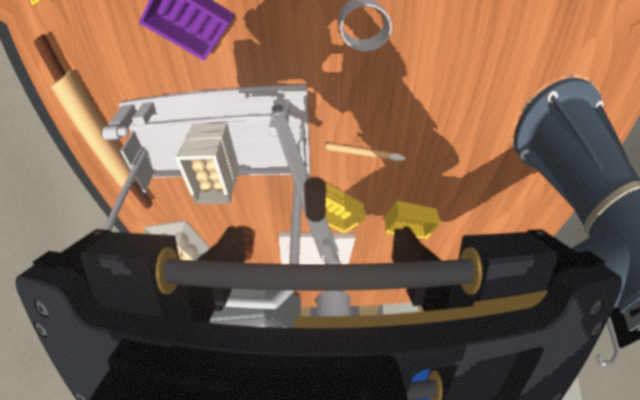

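Emit:
carry_out(series=[[4.4,-2.7,20,0.3,0.2,0,1],[4.6,-3,55,0.3,0.2,0,1],[4.8,-3.2,85,0.3,0.2,0,1],[4.8,-3.2,97.8,0.3,0.2,0,1],[4.8,-3.2,97.8,0.3,0.2,0,1]])

```text
time: 31.45
position: [0.4494, -0.0641, 0.2049]
tool_rot: [-0.667, 0.689, 0.197, 0.204]
ft_force: [0.3, -0.4, 0.9]
grip_width: 0.0867
```

```bash
python3 log.py
python3 - <<'E'
from tgt import *
import pickle
Rt=orient(33)
rel(knob(106.4)-Rt.apply(TK),Rt)
c=robot.camera("wrist"); pickle.dump(c,open("w19.pkl","wb"));cv2.imwrite("pics/w19.png",c["pixels"][:,:,::-1])
E
```

```text
31.45 [-0.703  0.461  1.81   0.462  1.285  2.246] [ 0.4494 -0.0641  0.2049] 
 [[-0.028 -0.999  0.019]
 [-0.838  0.034  0.545]
 [-0.545 -0.    -0.838]] [ 0.3 -0.4  0.9] 0.0866606130069557
shift [-1.5  1.7 -0.4] turn [0.03 0.02 0.07] | 2.3 0.1
```

View pics/w19.png

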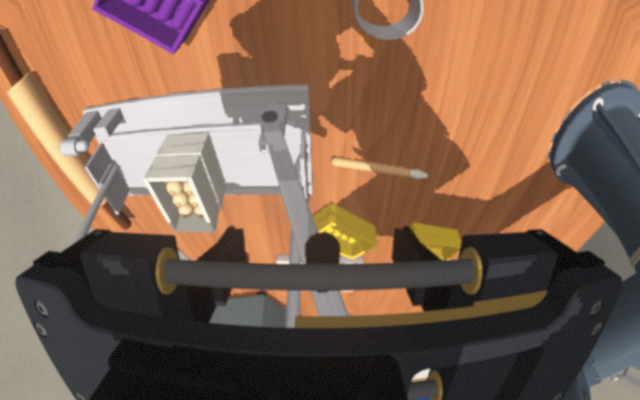

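Emit:
carry_out(series=[[-1,1,0,0,0,0,0.3],[-1,1,0,0,0,0,-0.2],[-1,1,0,0,0,0,-0.45],[-1,1,0,0,0,0,-0.6],[-1,1,0,0,0,0,-1]], force=20)

```text
time: 32.12
position: [0.4489, -0.064, 0.206]
tool_rot: [-0.667, 0.689, 0.196, 0.205]
ft_force: [0.4, 0.4, -0.7]
grip_width: 0.0451
```

```bash
python3 log.py
python3 - <<'E'
from tgt import *
Rt=orient(33)
rel(knob(106.4)-Rt.apply(TK),Rt)
for d in range(100,39,-10):
  print(d,end=" "); rel(knob(d)-Rt.apply(TK),Rt)
E
```

```text
32.125 [-0.704  0.458  1.812  0.462  1.285  2.246] [ 0.4489 -0.064   0.206 ] 
 [[-0.028 -0.999  0.02 ]
 [-0.839  0.034  0.543]
 [-0.544 -0.002 -0.839]] [ 0.4  0.4 -0.7] 0.045082320335396636
shift [-0.8  1.3  0.5] turn [-0.07 -0.05  0.09] | 1.6 0.1
100 shift [ -3.1 -16.7  -3. ] turn [-0.07 -0.05  0.09] | 17.2 0.1
90 shift [ -4.4 -45.3  -5. ] turn [-0.07 -0.05  0.09] | 45.8 0.1
80 shift [ -3.  -74.   -2.9] turn [-0.07 -0.05  0.09] | 74.1 0.1
70 shift [   1.1 -101.8    3.4] turn [-0.07 -0.05  0.09] | 101.8 0.1
60 shift [   7.8 -127.8   13.6] turn [-0.07 -0.05  0.09] | 128.8 0.1
50 shift [  16.8 -151.3   27.5] turn [-0.07 -0.05  0.09] | 154.7 0.1
40 shift [  27.9 -171.6   44.6] turn [-0.07 -0.05  0.09] | 179.5 0.1
```

Fingers are still closing, so I'll give them a few more rows.

Emit:
carry_out(series=[[0,0,0,0,0,0,-1],[0,0,0,0,0,0,-1],[0,0,0,0,0,0,-1],[0,0,0,0,0,0,-1]])

```text
time: 32.62
position: [0.4487, -0.0639, 0.206]
tool_rot: [-0.667, 0.689, 0.197, 0.204]
ft_force: [-0.4, -0.8, 0.6]
grip_width: 0.0173
```

```bash
python3 log.py
python3 - <<'E'
from tgt import *
Rt=orient(33)
for d in list(range(100,39,-10))+[35]:
  print(d,end=" "); rel(knob(d)-Rt.apply(TK),Rt)
E
```

```text
32.625 [-0.704  0.458  1.812  0.462  1.285  2.245] [ 0.4487 -0.0639  0.206 ] 
 [[-0.028 -0.999  0.02 ]
 [-0.839  0.034  0.544]
 [-0.544 -0.002 -0.839]] [-0.4 -0.8  0.6] 0.01725303572322035
100 shift [ -3.  -16.9  -3. ] turn [-0.04 -0.04  0.1 ] | 17.4 0.1
90 shift [ -4.3 -45.5  -5.1] turn [-0.04 -0.04  0.1 ] | 46.0 0.1
80 shift [ -2.9 -74.2  -3. ] turn [-0.04 -0.04  0.1 ] | 74.3 0.1
70 shift [   1.2 -102.     3.3] turn [-0.04 -0.04  0.1 ] | 102.0 0.1
60 shift [   7.9 -128.    13.5] turn [-0.04 -0.04  0.1 ] | 129.0 0.1
50 shift [  16.9 -151.5   27.3] turn [-0.04 -0.04  0.1 ] | 154.9 0.1
40 shift [  28.  -171.9   44.4] turn [-0.04 -0.04  0.1 ] | 179.7 0.1
35 shift [  34.2 -180.6   54. ] turn [-0.04 -0.04  0.1 ] | 191.6 0.1
```

Emit:
carry_out(series=[[-3,-17,-3,0,0,0,-1],[-4.3,-45,-5,0,0,0,-1],[-2.9,-74,-3,0,0,0,-1],[1.2,-102,3.3,0,0,0,-1],[7.9,-128,13.5,0,0,0,-1],[16.9,-151.5,27.3,0,0,0,-1],[28,-172,44.4,0,0,0,-1]])

```text
time: 33.5
position: [0.6215, -0.0692, 0.1536]
tool_rot: [-0.667, 0.689, 0.197, 0.204]
ft_force: [-1.4, -1.0, 0.8]
grip_width: 0.0174
```

```bash
python3 log.py
python3 - <<'E'
from tgt import *
Rt=orient(33)
for d in list(range(40,-1,-5)):
  print(d,end=" "); rel(knob(d)-Rt.apply(TK),Rt)
c=robot.camera("wrist"); cv2.imwrite("pics/w20.png",c["pixels"][:,:,::-1])
c=robot.camera("scene"); crop(c,215,130,415,300,4,"pics/s20.png")
E
```

```text
33.5 [-0.534  0.711  1.438  0.515  1.327  2.428] [ 0.6215 -0.0692  0.1536] 
 [[-0.027 -0.999  0.02 ]
 [-0.839  0.033  0.543]
 [-0.544 -0.002 -0.839]] [-1.4 -1.   0.8] 0.017365933085651507
40 shift [-0.2  0.9 -0.1] turn [-0.04 -0.06  0.13] | 1.0 0.1
35 shift [ 6.  -7.8  9.5] turn [-0.04 -0.06  0.13] | 13.7 0.1
30 shift [ 12.6 -15.5  19.7] turn [-0.04 -0.06  0.13] | 28.1 0.1
25 shift [ 19.6 -22.1  30.4] turn [-0.04 -0.06  0.13] | 42.4 0.1
20 shift [ 26.8 -27.6  41.6] turn [-0.04 -0.06  0.13] | 56.7 0.1
15 shift [ 34.3 -31.9  53.1] turn [-0.04 -0.06  0.13] | 70.8 0.1
10 shift [ 42.  -35.   64.9] turn [-0.04 -0.06  0.13] | 84.9 0.1
5 shift [ 49.7 -36.9  76.9] turn [-0.04 -0.06  0.13] | 98.7 0.1
0 shift [ 57.6 -37.5  89. ] turn [-0.04 -0.06  0.13] | 112.4 0.1
```

View pics/s20.png

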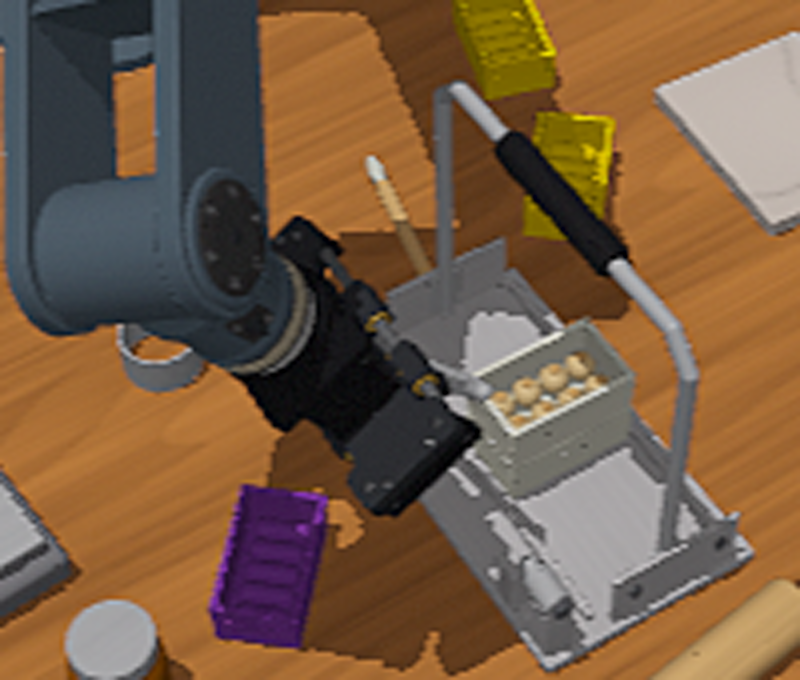

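View pics/w20.png

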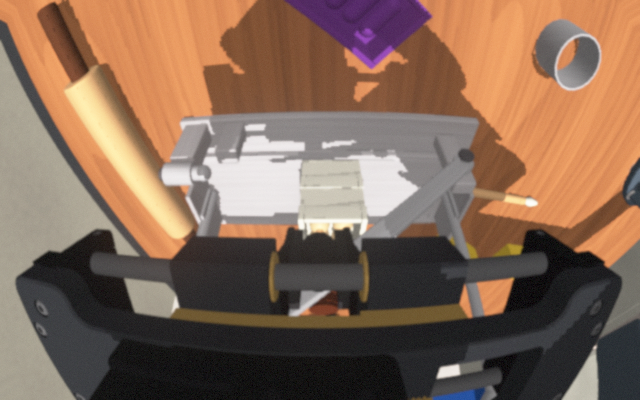

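Emit:
carry_out(series=[[6,-7.8,9.5,0,0,0,-1],[12.6,-15.5,19.7,0,0,0,-1],[19.6,-22,30.4,0,0,0,-1],[26.8,-27.6,41.6,0,0,0,-1],[34.3,-31.9,53,0,0,0,-1],[42,-35,65,0,0,0,-1],[42,-35,65,0,0,0,-1]], force=45)

```text
time: 34.48
position: [0.6574, -0.0702, 0.073]
tool_rot: [-0.666, 0.69, 0.197, 0.205]
ft_force: [-2.5, -0.5, -0.3]
grip_width: 0.0163
```

```bash
python3 log.py
python3 - <<'E'
from tgt import *
Rt=orient(33)
for d in (10,7,5,4,3,2,1,0):
  print(d,end=" "); rel(knob(d)-Rt.apply(TK),Rt)
c=robot.camera("wrist"); cv2.imwrite("pics/w21.png",c["pixels"][:,:,::-1])
E
```

```text
34.475 [-0.509  0.857  1.373  0.537  1.247  2.405] [ 0.6574 -0.0702  0.073 ] 
 [[-0.029 -0.999  0.02 ]
 [-0.838  0.035  0.544]
 [-0.545 -0.001 -0.839]] [-2.5 -0.5 -0.3] 0.01625471998878791
10 shift [-1.8  0.8 -2.9] turn [-0.04 -0.01  0.03] | 3.5 0.1
7 shift [ 2.9 -0.5  4.2] turn [-0.04 -0.01  0.03] | 5.1 0.1
5 shift [ 6.  -1.1  9. ] turn [-0.04 -0.01  0.03] | 10.9 0.1
4 shift [ 7.6 -1.3 11.4] turn [-0.04 -0.01  0.03] | 13.8 0.1
3 shift [ 9.1 -1.5 13.8] turn [-0.04 -0.01  0.03] | 16.7 0.1
2 shift [10.7 -1.6 16.3] turn [-0.04 -0.01  0.03] | 19.5 0.1
1 shift [12.3 -1.7 18.7] turn [-0.04 -0.01  0.03] | 22.4 0.1
0 shift [13.8 -1.7 21.1] turn [-0.04 -0.01  0.03] | 25.3 0.1
```

View pics/w21.png

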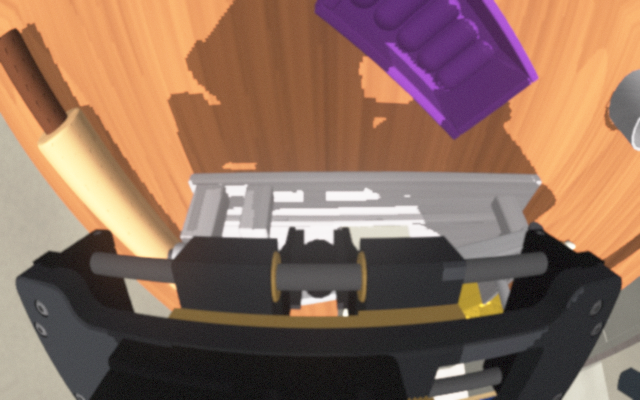

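Emit:
carry_out(series=[[2.9,-0.5,4.2,0,0,0,-1],[6,-1.1,9,0,0,0,-1],[7.6,-1.3,11.4,0,0,0,-1],[9.1,-1.5,13.8,0,0,0,-1],[9.1,-1.5,13.8,0,0,0,-1]])

```text
time: 35.15
position: [0.6595, -0.0704, 0.057]
tool_rot: [-0.666, 0.69, 0.196, 0.205]
ft_force: [0.7, 1.8, -1.2]
grip_width: 0.0158
```

```bash
python3 log.py
python3 - <<'E'
from tgt import *
Rt=orient(33)
for d in (3,2,1,0):
  print(d,end=" "); rel(knob(d)-Rt.apply(TK),Rt)
E
```

```text
35.15 [-0.508  0.88   1.372  0.542  1.227  2.393] [ 0.6595 -0.0704  0.057 ] 
 [[-0.028 -0.999  0.021]
 [-0.838  0.035  0.544]
 [-0.544 -0.002 -0.839]] [ 0.7  1.8 -1.2] 0.015778310889821227
3 shift [0.4 0.5 0.5] turn [-0.12 -0.03  0.07] | 0.8 0.1
2 shift [2.  0.4 2.9] turn [-0.12 -0.03  0.07] | 3.5 0.1
1 shift [3.5 0.3 5.3] turn [-0.12 -0.03  0.07] | 6.4 0.1
0 shift [5.1 0.3 7.7] turn [-0.12 -0.03  0.07] | 9.3 0.1
```

Run:
```python
from tgt import *
c=robot.camera("wrist"); crop(c,200,150,440,320,3.3,"pics/w22.png")
c=robot.camera("scene"); crop(c,265,180,415,300,5,"pics/s22.png")
```

```text
(no output)
```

View pics/w22.png

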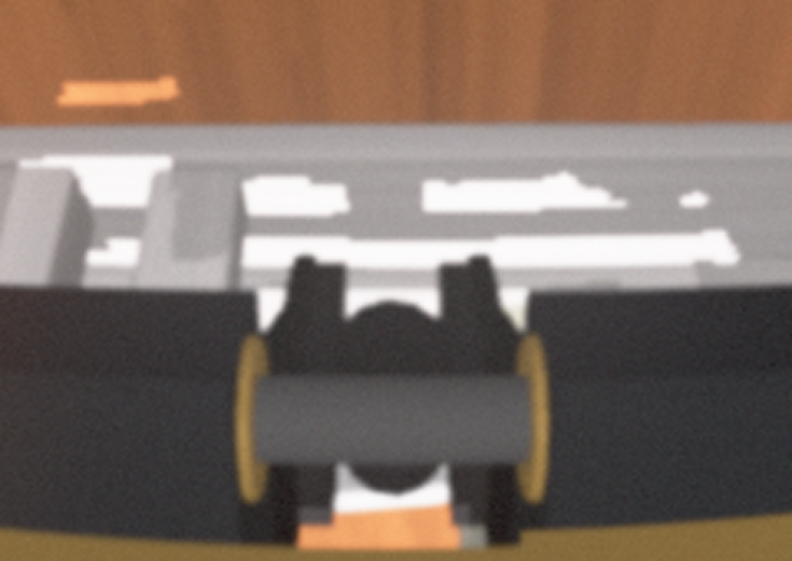

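View pics/s22.png

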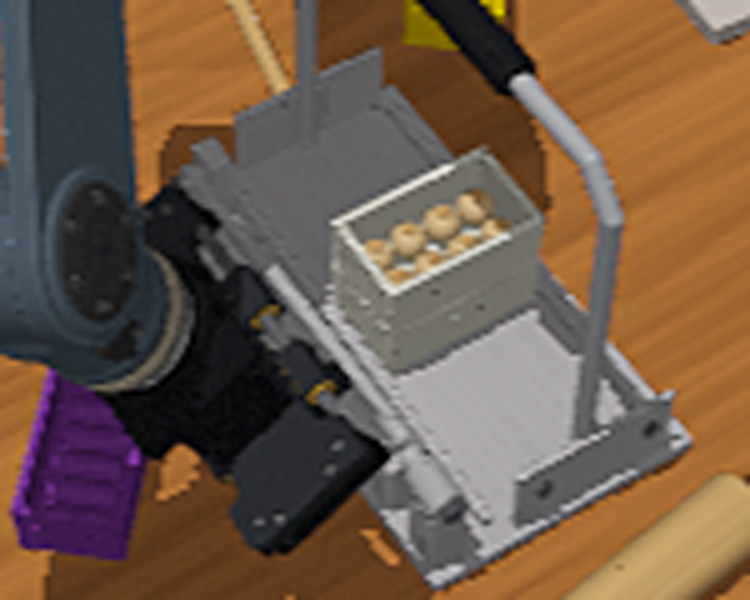

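Emit:
carry_out(series=[[1,0.3,1.6,0,0,0,-1],[2,0.3,2.9,0,0,0,-1],[2.7,0.3,4.1,0,0,0,-1],[2.7,0.3,4.1,0,0,0,-1]])

```text
time: 35.75
position: [0.6596, -0.0702, 0.0559]
tool_rot: [-0.666, 0.689, 0.197, 0.207]
ft_force: [-3.5, -1.4, 14.7]
grip_width: 0.016
```

```bash
python3 log.py
```

```text
35.75 [-0.509  0.883  1.372  0.545  1.226  2.388] [ 0.6596 -0.0702  0.0559] 
 [[-0.027 -0.999  0.022]
 [-0.837  0.034  0.546]
 [-0.547 -0.004 -0.837]] [-3.5 -1.4 14.7] 0.015991865280270433
```

Emit:
carry_out(series=[[1.5,0,2.3,0,0,0,-1],[3,0,4.6,0,0,0,-1],[4,0,6.2,0,0,0,-1]])

```text
time: 36.12
position: [0.6599, -0.0702, 0.0509]
tool_rot: [-0.666, 0.689, 0.197, 0.207]
ft_force: [-0.6, -1.4, 6.0]
grip_width: 0.0159
```

```bash
python3 log.py
python3 - <<'E'
from tgt import *
c=robot.camera("wrist"); crop(c,200,150,440,320,3.3,"pics/w23.png")
E
```

```text
36.125 [-0.509  0.89   1.373  0.548  1.22   2.382] [ 0.6599 -0.0702  0.0509] 
 [[-0.026 -0.999  0.023]
 [-0.836  0.034  0.548]
 [-0.548 -0.005 -0.836]] [-0.6 -1.4  6. ] 0.01585146063426267
```

View pics/w23.png

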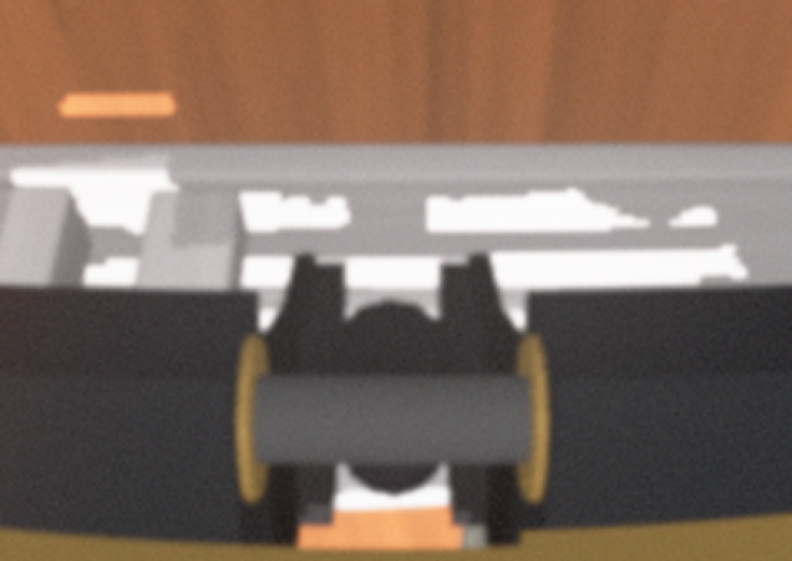

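Emit:
carry_out(series=[[0.8,0,1.2,0,0,0,-1],[1.4,0,2.2,0,0,0,-1],[1.4,0,2.2,0,0,0,-1]])

```text
time: 36.55
position: [0.6601, -0.0703, 0.0469]
tool_rot: [-0.666, 0.689, 0.196, 0.207]
ft_force: [1.0, 1.2, -0.2]
grip_width: 0.0155
```

```bash
python3 log.py
```

```text
36.55 [-0.509  0.896  1.373  0.549  1.214  2.38 ] [ 0.6601 -0.0703  0.0469] 
 [[-0.026 -0.999  0.024]
 [-0.837  0.035  0.547]
 [-0.547 -0.006 -0.837]] [ 1.   1.2 -0.2] 0.01548243218333705
```

Emit:
carry_out(series=[[0.5,0,0.8,0,0,0,-1],[0.8,0,1.3,0,0,0,-1],[0.8,0,1.3,0,0,0,-1]])

```text
time: 36.92
position: [0.6601, -0.0703, 0.0446]
tool_rot: [-0.666, 0.689, 0.196, 0.207]
ft_force: [0.9, 0.7, -3.1]
grip_width: 0.0158
```

```bash
python3 log.py
python3 - <<'E'
from tgt import *
import pickle
c=robot.camera("scene"); pickle.dump(c,open("s24.pkl","wb"));crop(c,265,180,415,300,5,"pics/s24.png")
E
```

```text
36.925 [-0.509  0.899  1.373  0.549  1.21   2.379] [ 0.6601 -0.0703  0.0446] 
 [[-0.026 -0.999  0.024]
 [-0.837  0.035  0.546]
 [-0.547 -0.005 -0.837]] [ 0.9  0.7 -3.1] 0.015766116124506
```

View pics/s24.png

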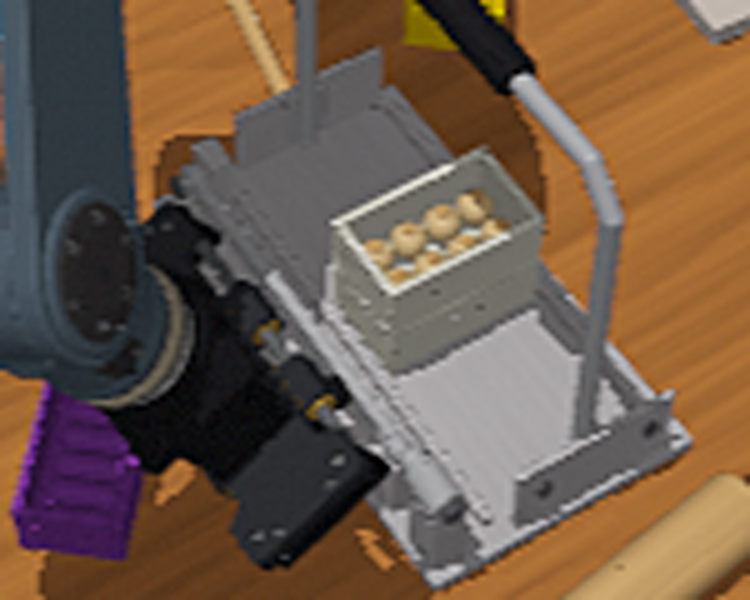

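Emit:
carry_out(series=[[0.5,0,0.8,0,0,0,-1],[0.8,0,1.2,0,0,0,-1],[0.8,0,1.2,0,0,0,-1]])

```text
time: 37.35
position: [0.6601, -0.0703, 0.0429]
tool_rot: [-0.666, 0.689, 0.196, 0.207]
ft_force: [2.1, 1.1, -3.9]
grip_width: 0.0155
```

```bash
python3 log.py
```

```text
37.35 [-0.509  0.901  1.374  0.55   1.208  2.377] [ 0.6601 -0.0703  0.0429] 
 [[-0.027 -0.999  0.024]
 [-0.837  0.035  0.546]
 [-0.546 -0.005 -0.837]] [ 2.1  1.1 -3.9] 0.015538224148639068
```

Emit:
carry_out(series=[[0.6,0,0.9,0,0,0,-1],[1.1,0,1.7,0,0,0,-1],[1.1,0,1.7,0,0,0,-1]])

```text
time: 37.72
position: [0.6602, -0.0703, 0.0417]
tool_rot: [-0.666, 0.689, 0.196, 0.207]
ft_force: [-1.2, 0.9, 3.3]
grip_width: 0.0156
```

```bash
python3 log.py
```

```text
37.725 [-0.509  0.903  1.374  0.551  1.207  2.376] [ 0.6602 -0.0703  0.0417] 
 [[-0.026 -0.999  0.024]
 [-0.837  0.035  0.547]
 [-0.547 -0.006 -0.837]] [-1.2  0.9  3.3] 0.015603518208174847
```

Emit:
carry_out(series=[[0,0,0,0,0,0,-0.5],[0,0,0,0,0,0,-0.35],[0,0,0,0,0,0,-0.35],[5,0,-15,0,0,0,-0.35],[20,0,-50,0,0,0,-0.35],[40,0,-100,0,0,0,-0.35],[60,0,-150,0,0,0,-0.35],[60,0,-190,0,0,0,-0.35]])

```text
time: 38.72
position: [0.6538, -0.2284, 0.1693]
tool_rot: [-0.665, 0.69, 0.195, 0.207]
ft_force: [0.8, 0.6, -1.1]
grip_width: 0.0285
```

```bash
python3 log.py
python3 - <<'E'
from tgt import *
import pickle
c=robot.camera("wrist"); pickle.dump(c,open("w25.pkl","wb"));crop(c,140,60,500,260,2.2,"pics/w25.png")
c=robot.camera("scene"); pickle.dump(c,open("s25.pkl","wb"));crop(c,255,150,415,300,5/1.25,"pics/s25.png")
E
```

```text
38.725 [-0.696  0.815  1.138  0.45   1.563  2.392] [ 0.6538 -0.2284  0.1693] 
 [[-0.029 -0.999  0.026]
 [-0.838  0.038  0.545]
 [-0.545 -0.006 -0.838]] [ 0.8  0.6 -1.1] 0.02845203111485945
```

View pics/w25.png

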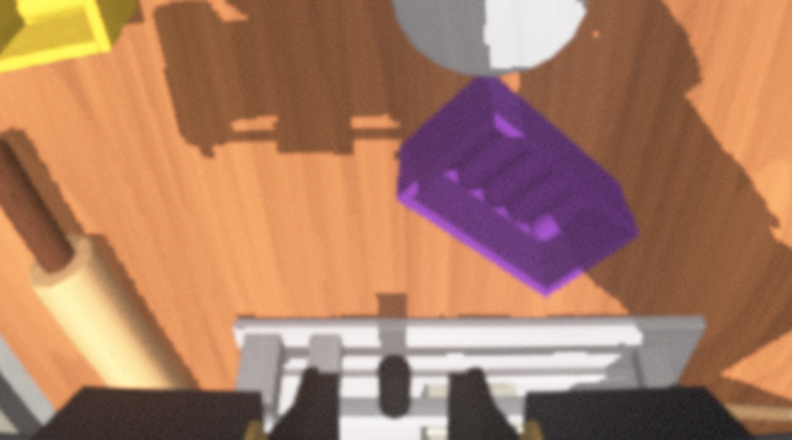

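View pics/s25.png

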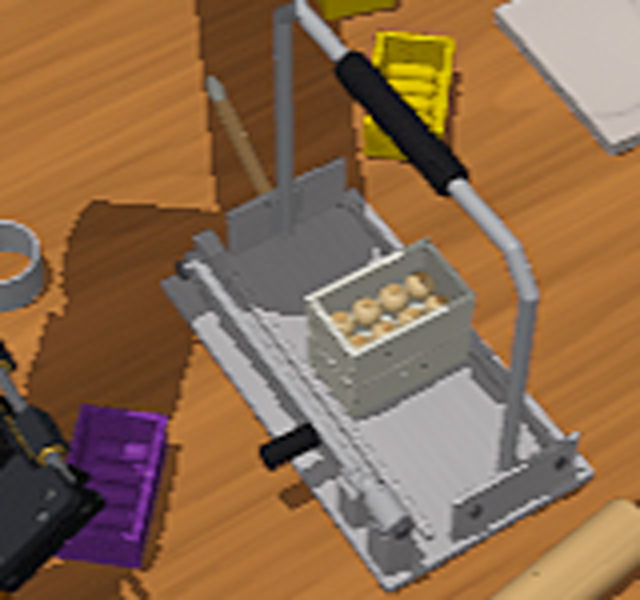

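Run:
```python
from tgt import *
import pickle
c=pickle.load(open("s25.pkl","rb"))
im=c["pixels"].astype(int)
m=((im.max(2)<60)).astype(np.uint8); m[:, :318]=0;m[:,340:]=0;m[:250]=0;m[272:]=0
n,l,st,ce=cv2.connectedComponentsWithStats(m);print(st[1:],ce[1:])
for a in (0,.02,.05,.09):
    d=np.degrees(a); print(a,proj(c,[knob(d,-.111),knob(d,-.129),W(-.089,.115-.221*np.cos(a),.062+.221*np.sin(a))]).round(1).tolist())
for p in ([.613,.04,.13],): pass
t=robot.camera("top");pickle.dump(t,open("t25.pkl","wb"));cv2.imwrite("pics/t25.png",t["pixels"][:,:,::-1])
```

```text
[[320 256  15  11  88]] [[327.07954545 260.92045455]]
0 [[326.5, 260.4], [320.7, 263.4], [345.0, 272.2]]
0.02 [[326.5, 259.7], [320.7, 262.7], [345.1, 271.3]]
0.05 [[326.5, 258.6], [320.6, 261.7], [345.1, 269.9]]
0.09 [[326.4, 257.1], [320.5, 260.2], [345.0, 267.8]]
```

View pics/t25.png

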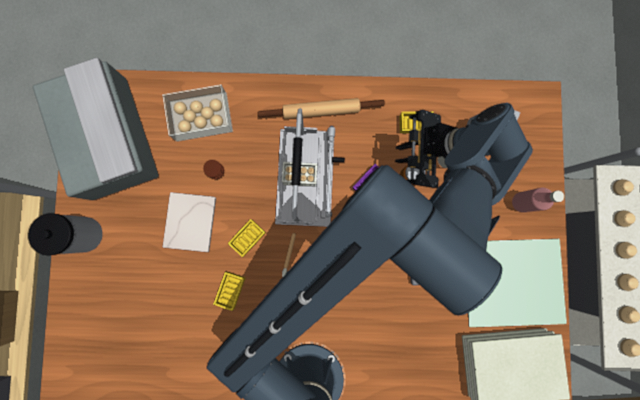

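Run:
```python
from tgt import *
import pickle
c=pickle.load(open("s25.pkl","rb"));crop(c,120,180,320,340,4,"pics/s26.png")
```

```text
(no output)
```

View pics/s26.png

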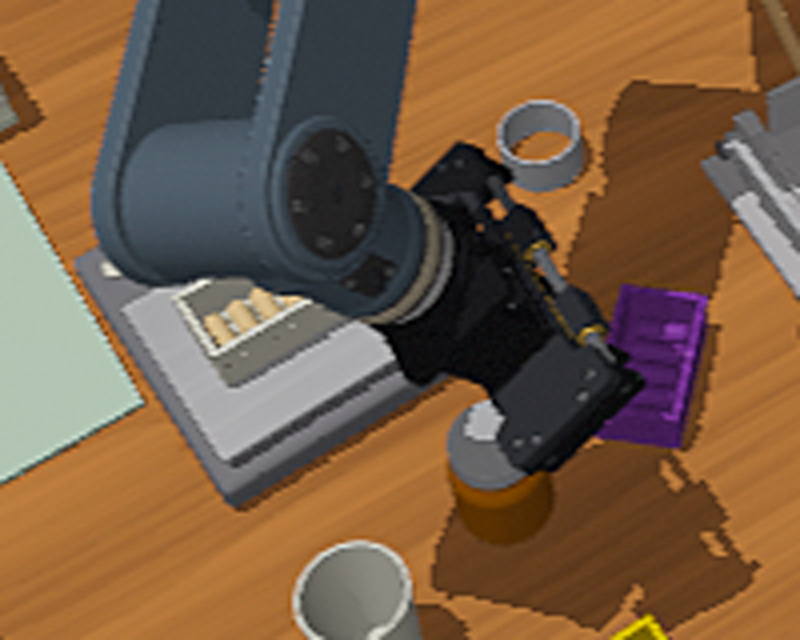

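The middle tray is still on the pan at about (265,330) in this crop. The jar, cutter and purple tray are where they were, and the gripper hangs free above them, so I'm handing in.

Run:
```python
from rig import robot
o=robot.get_obs();print(o["time"],o["ft_force"])
print(robot.hand_in())
```

```text
38.875 [ 0.06238781  0.64400686 -0.18293367]
the job is handed in; nothing more can be done
None
```

The job is done and was handed in at 38.9 s of the 72 s allowed. I parked the upper tray on the slab and set the middle tray on the scale. I then put the upper tray back on the lower one and swung the keeper bar home by its knob.

**What the last checks showed:**
- **Middle tray:** it stands about 3–4 mm from the middle of the scale's platform, and it touched down at about 7 N.
- **Upper tray:** it is within about 2 mm and 0.1° of the lower tray. It touched down at the height expected when fully seated.
- **Keeper bar:** pushing the bar down took about 15 N at the spring ball. The ball then pulled it in, and it met the hard stop at about 3 N. I let go there, and the knob sits within 1 pixel of its predicted home position. One pixel is about 0.03 rad, so the picture alone can't confirm the 0.02 rad limit; that rests on the forces.
- **Other things:** the jar, cutter, stick and coloured trays looked unmoved, judged by eye only. The gripper was clear of everything at hand-in.

**What didn't go as expected:**
- When I parked the upper tray on the slab, it met the surface at about 10–12 N, harder than the other placings.
- The gripper read 15.5–17 mm on the 18 mm knob.
- The ball's resistance began about 7 mm lower at the tool than I had worked out, so I relied on the forces for the final push.

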